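# Pack and wedge a blank in the end-boring jig

### The job

Stand the thin packing block (orange tab) in the one gap of the boring jig that is wide enough for it, behind the short pale blank, and slide it along so that the blank goes right up to the metal drill plate. Then set the wedge upright between packing block and end block, slope against slope, and press it down until it clamps the blank firmly, flush against the plate. Finish while still holding the wedge pressed down; leave the other blanks, the blue packing block and the calipers where they are.

Things in the scene. Friction and masses are not known exactly. Their poses are not given: they have to be found in the camera images.
- jig: End-boring jig bolted to the table, plywood base 176 x 236 x 12 mm. Origin under the base at table level. Its y axis runs along three lanes, from the end block (-y) to the drill plate (+y). Lanes: centres x = -40, 0, +40 mm, 30 mm wide, floor 12 mm above the table, y = -77 to +77 mm, walls 22 mm high above the floor. Which lane holds the pale blank differs.
- drill_plate (a point): foot of the metal drill plate's inner face, middle lane, on the lane floor (jig frame 0, +77, +12 mm); the plate stands 42 mm above the lane floor
- end_block (a point): foot of the dark wooden end block's sloping face, middle lane, on the lane floor (jig frame 0, -77, +12 mm). The block spans all lanes; its face leans back 1:5 (at height h above the floor it is at y = -77 mm - 0.2 h); top 45 mm above the floor, back at y = -114 mm
- pale_blank: Short pale wooden blank 27 x 120 x 27 mm lying in one lane, +y end towards the drill plate; origin at the centre of its underside. It starts 10 to 14 mm short of the plate; then the gap from its -y end to the end block is 20 to 24 mm at the floor. Flush, its origin is at y = +17 mm in the jig frame. Slides along its lane under about 1.5 N.
- dark_blank_1: Dark wooden blank 27 x 140 x 27 mm in another lane, same axes; the gap behind it is too narrow for either packing block. Leave it (within 30 mm).
- dark_blank_2: Second dark blank, like dark_blank_1. Leave it (within 30 mm).
- thin_packer: Thin packing block, 60 g, standing on the table: pale wooden body 26 (x) x 18 (y) x 34 (z) mm, on it a bright orange grip tab 20 (x) x 14 (y) mm that reaches to 69 mm above the foot. Origin at the centre of its underside. In the jig its y axis lies along the lane.
- thick_packer: Thick packing block, the same but body 26 x 28 x 34 mm and a blue tab 20 x 18 mm. Not needed: leave it (within 30 mm).
- wedge: Wooden wedge, 70 g, waxed, in its stand with the foot 10 mm above the table. 26 mm wide (x), 97 mm tall; origin at the middle of the foot. Upright face y = +8.8 mm (lower edge eased 2 mm) goes against the packing block; the -y face slopes: y = -8.8 mm at the foot, 1:5 outwards, up to 55 mm. Above that a straight head, y = -17 to +7 mm, to grip across x. Tight, its foot is about 20 mm above the table.
- wedge_head (a point): middle of the top of the wedge's head (wedge frame 0, -5, +97 mm)
- wedge_slope (a point): middle of the wedge's sloping face (wedge frame 0, -13.8, +25 mm)
- wedge_stand: Dark wooden stand of the wedge, fixed, 64 x 64 x 36 mm, axes like the standing wedge; origin at the centre of its underside. Its pocket holds the lowest 26 mm of the wedge with 2 mm play.
- brown_blank: Spare brown blank 27 x 160 x 27 mm lying behind the jig. Leave it (within 30 mm).
- calipers: Steel calipers 71 x 186 x 10 mm lying at the right. Leave them (within 30 mm).

How it is judged:
On the way, in this order (a step that is already met when the one before it is completed fails the run):
1. the thin packing block stands on the lane floor in the gap behind the pale blank (x of thin_packer in the frame of pale_blank between -0.005 and 0.005 m and y of thin_packer in the frame of pale_blank between -0.078 and -0.066 m and z of thin_packer in the frame of pale_blank between -0.003 and 0.004 m and angle between thin_packer's own z axis and vertical below 0.12 rad and angle between the y axis of thin_packer and the y axis of jig, either way round below 0.15 rad), for 0.2 s.
2. the wedge stands in the opening between packing block and end block, foot below the end block's top (z of wedge in the frame of jig below 0.035 m and horizontal distance between wedge and thin_packer below 0.024 m and angle between wedge's own z axis and vertical below 0.1 rad), for 0.1 s.
At the end, for the whole second after the job is handed in: Pale blank within 2 mm of the drill plate, square to 0.03 rad; thin packer upright on the lane floor behind it; wedge upright between packer and end block, slope to slope, foot 1.5 to 16 mm above the floor; over 3 N on packer and on blank; fingers still on the wedge (over 4 N), all at rest (all of step 1 and y of pale_blank in the frame of jig above 0.015 m and angle between the y axis of pale_blank and the y axis of jig, either way round below 0.03 rad and z of pale_blank in the frame of jig below 0.015 m and angle between pale_blank's own z axis and vertical below 0.03 rad and x of wedge in the frame of pale_blank between -0.007 and 0.007 m and y of wedge in the frame of pale_blank between -0.0905 and -0.0835 m and y of wedge_slope in the frame of pale_blank below -0.096 m and angle between wedge's own z axis and vertical below 0.07 rad and z of wedge in the frame of jig between 0.0135 and 0.028 m and contact force between thin_packer and pale_blank above 3 N and contact force between wedge and thin_packer above 3 N and contact force between the fingers and wedge above 4 N and linear speed of each of wedge, pale_blank below 0.01 m/s); the arm keeps its last pose, push and grip.
It fails at once if a dark blank moved by more than 30 mm (distance of dark_blank_1 from where it was at the start of the episode above 0.03 m).
It fails at once if a dark blank moved by more than 30 mm (distance of dark_blank_2 from where it was at the start of the episode above 0.03 m).
It fails at once if the blue packing block moved by more than 30 mm (distance of thick_packer from where it was at the start of the episode above 0.03 m).
It fails at once if the spare brown blank moved by more than 30 mm (distance of brown_blank from where it was at the start of the episode above 0.03 m).
It fails at once if the calipers moved by more than 30 mm (distance of calipers from where it was at the start of the episode above 0.03 m).
It also fails if it takes over 48 s, if anything falls off the work surface, if the arm or the gripper's body presses on something with over 40 N, if the wrist force passes 120 N, or if a joint passes its speed limit or range.

### The arm

A 6-joint arm with a two-finger parallel gripper is mounted at the origin on a cart in front of the work surface, level with it; the furniture and walls round the work are solid. World frame = base frame: x ahead of the robot, y to its left, z up, the work surface at z = 0. Lengths are in m, angles in rad, forces in N, time in s.
With the tool pointing down it reaches from about 0.35 to 0.85 m from the base axis. Payload 8.1 kg.
Tool frame: the origin (TCP) lies on the centre line of the jaws, within the pads' length; the fingertips stand 11 mm ahead of it and the grasp point (between the pads) lies 8 mm behind it; z points along the fingers, y is the direction in which the jaws open and shut (so a half turn about z gives the same grasp; the last joint's range is limited). The gripper opens to 93 mm and grips with 3 to 60 N. Pads are 15 mm wide; open, the fingers measure 128 mm over their backs; the gripper's body (75 mm by 188 mm) begins 65 mm behind the grasp point.
Start: joints at [1.104, 0.13, 1.488, -0, 1.523, -0.085], TCP at [0.224, 0.557, 0.23] pointing down, gripper open.
Joint ranges: [-2.96, 2.96], [-0.89, 2.26], [0.02, 2.5], [-1.34, 4.48], [0, 2.73], [-2.66, 2.66]. Speed limits (rad/s): [2.39, 2.39, 2.79, 3.14, 3.14, 3.14].

### API

Orientations are given as a unit quaternion [w, x, y, z].
In Python, from rig import robot gives the robot as it stands.
- The arm moves only by the tool arm_command, never from a script. Its argument "increments" is a list of rows, each an object of numbers: "grip": the gripper's target within -1 to 1 (fully open at 1, half-way at 0, shut at -1); "dx", "dy", "dz": the shift along the tool's x, y, z in cm; "roll": the turn about the tool's z in rad. In form: [{"grip": .., "dx": .., "dy": .., "dz": .., "roll": ..}, ...]. A call has 1 to 20 rows; each row is the pose to reach, as a shift and turn from the pose commanded when the call began, along the tool's axes at that moment; what a row does not reach only later rows make up. A row lasts 1/8 s, in which the tool goes at most 62.5 mm and 10.7 degrees, less where a joint would pass 70% of its speed; a pose out of reach is approached as far as the arm can. A call with a gripper value outside its range is refused whole. The fingers move at their own pace and stop on an object; the grip force is fixed at half the most. Time passes only in rows, so rows that repeat a pose let the fingers close. It gives the time, the measured TCP pose, the force and the opening at its end, in the units of the state.
- robot.observe(): the state, without advancing time (a new reading comes with each control period).
- robot.camera(name): name is "side" or "top" or "wrist"; returns a dict with "img" (480x640x3 uint8, red, green, blue), "range_z" (480x640 float32, m along the optical axis (not along the pixel's ray), 0 where there is no reading), "fx", "fy", "cx", "cy" (pixels), "pose" (4x4, takes a point from camera to world coordinates); the wrist camera has in their place "mount" (4x4, takes a point from camera to tool coordinates, whose origin is the TCP and whose axes are the flange's). Camera axes: x right, y up, looking along -z (the intrinsics and any distortion apply to the point x, -y, -z); pixel columns grow to the right and rows downward; lengths in m; the calibration is good to about 2 mm. The wrist camera is an equidistant fisheye: a pixel r from the principal point sees the ray r / f radians off the axis. A picture is of the moment at which its call begins: read the wrist's pose just before it.
- robot.hand_in(): hands the job in, once; it reports no verdict.
The state is a dict: "time": time; "joint_pos": joint angles; "dq": joint speeds; "effort": joint torques, N m; "eef_pos": TCP position; "ee_rot": TCP orientation; "force": force on the tool from outside, world axes, zero at the start; "wrist_torque": the same for the moment, N m; "gripper_width": finger opening in m.
Only numpy, scipy, OpenCV 4.12 (cv2) and the standard library are available. Lean on these libraries where they do the work, as an engineer would, in place of code of your own. Each camera call takes 0.05 s, during which the arm holds its last target.

## Working session

There is one attempt and no reset: what is moved stays moved. The work goes in short steps, Python scripts to look and compute and a tool call to move; the robot and the scene stay as the last step left them, time stands still between calls to the robot, and variables do not carry over. Pictures are saved under pics/ and viewed, and the job is handed in when it is done.

Besides the shell and the picture viewer there is one more tool, called after "Call:" by a JSON object that holds its "fn" and its "kwargs". arm_command: Moves the arm, as the interface text tells. Its arguments: {"type":"object","properties":{"increments":{"type":"array"}},"required":["increments"]}

```bash
ls; mkdir -p pics
cat > h.py <<'E'
import numpy as np, cv2
from rig import robot
def shot(n,f):
    c=robot.camera(n); cv2.imwrite('pics/'+f+'.png',c['img'][:,:,::-1]); np.savez('pics/'+f+'.npz',**c); return c
def ld(f): return dict(np.load('pics/'+f+'.npz'))
def w(c,u,v,z=None):
    d=np.array([(u-c['cx'])/c['fx'],-(v-c['cy'])/c['fy'],-1.0]);P=c['pose']
    if z is None: p=d*c['range_z'][int(round(v)),int(round(u))]
    else:
        D=P[:3,:3]@d; p=d*((z-P[2,3])/D[2])
    return P[:3,:3]@p+P[:3,3]
E
python3 - <<'E'
from h import *
s=robot.observe();print(s)
for n in ('top','side','wrist'):
    c=shot(n,n+'0');print(n,{k:v for k,v in c.items() if k not in('img','range_z')})
E
```

```text
pics
{'time': 0.0, 'joint_pos': array([ 1.10355449e+00,  1.31162873e-01,  1.48925966e+00, -9.09931947e-06,
        1.52298480e+00, -8.54129158e-02]), 'dq': array([-0.00218516, -0.00136105, -0.00030242, -0.00166199,  0.00208488,
       -0.00033991]), 'effort': array([ 1.45160964e-03, -5.59853268e+01, -4.91756845e+01,  7.68978847e-02,
        3.57667124e-02, -1.45124113e-04]), 'eef_pos': array([0.2233172 , 0.55631265, 0.22859717]), 'ee_rot': array([-2.43172505e-04,  1.89756526e-01,  9.81830758e-01, -8.74159077e-04]), 'force': array([-0.25853206, -0.58921572, -0.13500164]), 'wrist_torque': array([-0.00930925, -0.00225187,  0.02993464]), 'gripper_width': 0.09284943673664814}
top {'fx': 588.1838187013758, 'fy': 588.1838187013758, 'cx': 318.162319565047, 'cy': 235.31524146031114, 'pose': array([[ 0.02532814,  0.98193915, -0.18749399,  0.32660611],
       [-0.99961565,  0.02276241, -0.01582505, -0.08287886],
       [-0.01127142,  0.18782274,  0.98213827,  1.38767345],
       [ 0.        ,  0.        ,  0.        ,  1.        ]])}
side {'fx': 435.3834029385677, 'fy': 435.3834029385677, 'cx': 324.9459523346812, 'cy': 234.54265967834354, 'pose': array([[-0.98012504,  0.08107513, -0.18105723,  0.4505423 ],
       [-0.19836835, -0.39035986,  0.89903792,  0.69954797],
       [ 0.00221214,  0.9170856 ,  0.39868421,  0.42358689],
       [ 0.        ,  0.        ,  0.        ,  1.        ]])}
wrist {'fx': 371.64829954431775, 'fy': 371.64829954431775, 'cx': 318.4592162337574, 'cy': 239.4988436941416, 'mount': array([[-1.97372431e-04,  9.52805607e-01,  3.03581021e-01,
         8.45279967e-02],
       [ 9.99999708e-01, -3.62661281e-05,  7.63970499e-04,
        -5.50468649e-04],
       [ 7.38925083e-04,  3.03581083e-01, -9.52805321e-01,
        -1.54856998e-01],
       [ 0.00000000e+00,  0.00000000e+00,  0.00000000e+00,
         1.00000000e+00]])}
```

View pics/top0.png

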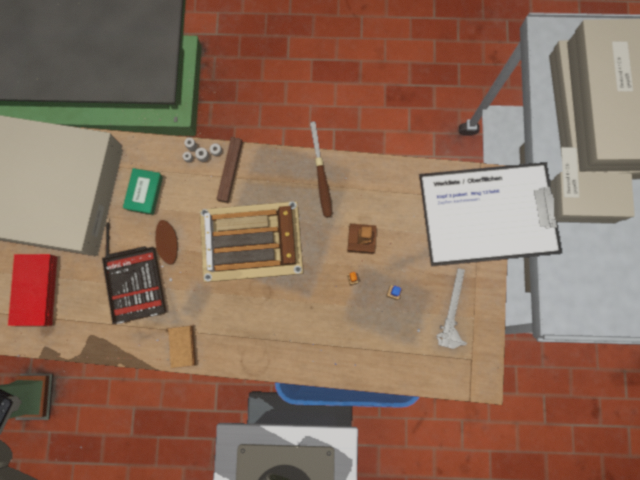

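View pics/side0.png

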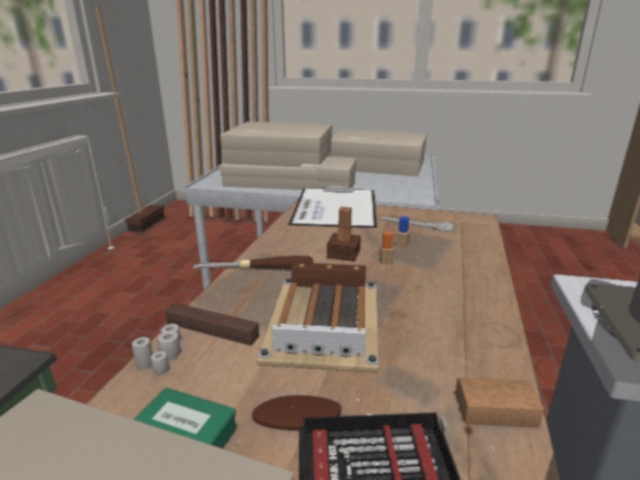

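Run:
```python
from h import *
im=cv2.imread('pics/top0.png')
cv2.imwrite('pics/c1.png',cv2.resize(im[190:290,190:320],None,fx=6,fy=6,interpolation=cv2.INTER_CUBIC))
cv2.imwrite('pics/c2.png',cv2.resize(im[210:310,330:430],None,fx=6,fy=6,interpolation=cv2.INTER_CUBIC))
```

```text
(no output)
```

View pics/c1.png

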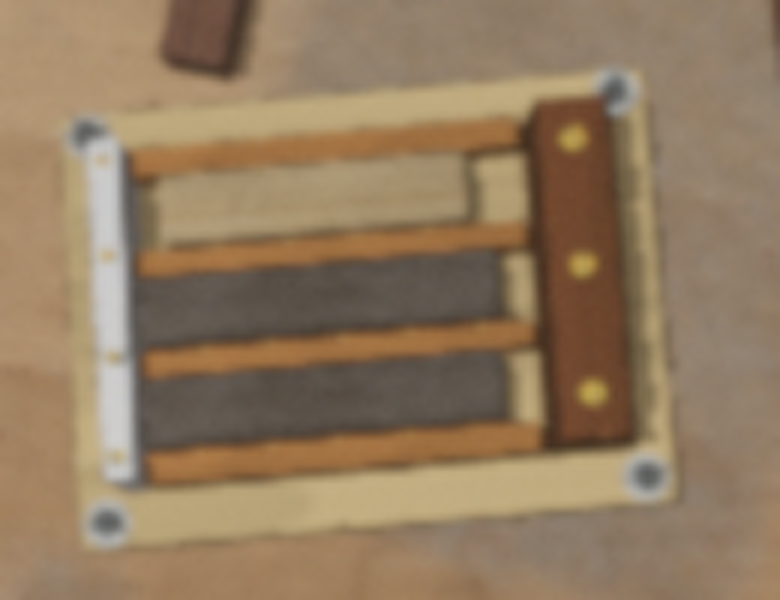

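View pics/c2.png

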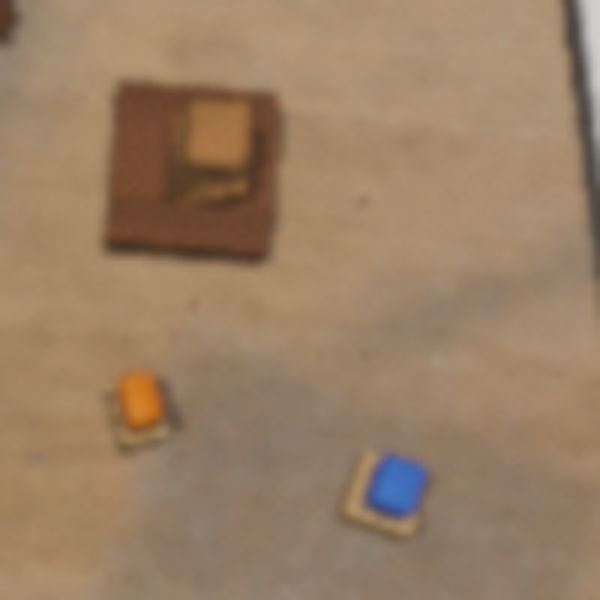

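Run:
```python
from h import *
c=ld('top0')
f=lambda x,y,z,o=(190,190):w(c,x/6+o[0],y/6+o[1],z).round(4)
P=[f(*p,.012) for p in [(65,125),(640,70),(678,500),(85,548)]]
print(P,np.mean(P,0))
for a,b in((0,1),(1,2),(3,2),(0,3)): d=P[b]-P[a];print(np.linalg.norm(d),np.arctan2(d[1],d[0]))
o=(330,210)
print('orange',f(142,400,.069,o),'blue',f(398,486,.069,o),'wedge',f(220,132,.107,o))
Q=[f(*p,.036,o) for p in[(120,83),(283,93),(268,262),(105,250)]];print(Q,np.mean(Q,0))
for a,b in((0,1),(1,2),(3,2),(0,3)): d=Q[b]-Q[a];print(np.linalg.norm(d),np.arctan2(d[1],d[0]))
for u,v in((142,400),(398,486),(220,132)): print(w(c,u/6+330,v/6+210))
```

```text
[array([0.6426, 0.223 , 0.012 ]), array([ 0.6705, -0.0069,  0.012 ]), array([ 0.4974, -0.0274,  0.012 ]), array([0.4729, 0.2045, 0.012 ])] [0.57085 0.0983  0.012  ]
0.23158674400751006 -1.4500297695260556
0.1743096669723168 -3.023713054196896
0.23319060873028313 -1.4655378029335793
0.17070541877749515 -3.0330055549601447
orange [ 0.4855 -0.1439  0.069 ] blue [ 0.4555 -0.2398  0.069 ] wedge [ 0.5811 -0.1696  0.107 ]
[array([ 0.6138, -0.1351,  0.036 ]), array([ 0.6113, -0.1988,  0.036 ]), array([ 0.5443, -0.1935,  0.036 ]), array([ 0.5475, -0.1303,  0.036 ])] [ 0.579225 -0.164425  0.036   ]
0.06374903920844613 -1.6100226629629604
0.06720929995171794 3.06265255848271
0.06328096080180831 -1.6213860355642808
0.06647352856588856 3.0693205588786223
[ 0.48579152 -0.14405768  0.06628292]
[ 0.4561725  -0.24061378  0.06230854]
[ 0.58111718 -0.16959484  0.10674021]
```

```bash
cat >> h.py <<'E'
from scipy.spatial.transform import Rotation as Ro
def pose():
    s=robot.observe();q=s['ee_rot'];return s['eef_pos'],Ro.from_quat([q[1],q[2],q[3],q[0]]).as_matrix(),s
def go(t,yaw):
    "yaw: wanted angle of tool y in world (mod pi)"
    p,R,s=pose();d=R.T@(np.array(t)-p)*100
    a=np.arctan2(R[1,1],R[0,1]);r=(a-yaw+np.pi/2)%np.pi-np.pi/2
    print('t',round(s['time'],2),'p',p.round(4),'toolyaw',a.round(4),'INC cm',d.round(2),'roll',round(r,3),'q',s['joint_pos'].round(2),'F',s['force'].round(1),'w',round(s['gripper_width'],4))
def wp(c,p,R,u,v,z):
    "wrist pixel -> world at height z"
    x=(u-c['cx'])/c['fx'];y=(v-c['cy'])/c['fy'];r=np.hypot(x,y);k=np.sin(r)/r if r>1e-9 else 1
    d=np.array([x*k,-y*k,-np.cos(r)]);M=c['mount']
    D=R@M[:3,:3]@d;o=R@M[:3,3]+p
    return o+D*((z-o[2])/D[2])
def wshot(f):
    p,R,s=pose();c=robot.camera('wrist');cv2.imwrite('pics/'+f+'.png',c['img'][:,:,::-1]);np.savez('pics/'+f+'.npz',p=p,R=R,**c);return c,p,R
def wl(f):
    c=ld(f);return c,c['p'],c['R']
E
python3 -c "
from h import *
go([.57,.03,.3],.11)
go([.486,-.144,.25],.2)"
```

```text
t 0.15 p [0.2233 0.5564 0.2288] toolyaw 1.189 INC cm [-51.78 -35.95  -7.07] roll 1.079 q [ 1.1   0.13  1.49  0.    1.52 -0.09] F [ 0.1  0.5 -0.1] w 0.093
t 0.15 p [0.2233 0.5564 0.2288] toolyaw 1.189 INC cm [-50.47 -55.22  -2.05] roll 0.989 q [ 1.1   0.13  1.49  0.    1.52 -0.09] F [ 0.1  0.5 -0.1] w 0.093
```

Call:
{"fn": "arm_command", "kwargs": {"increments": [{"grip":1,"dx":-10,"dy":-7,"dz":-7,"roll":0.2},{"grip":1,"dx":-17,"dy":-12,"dz":-7,"roll":0.35},{"grip":1,"dx":-22,"dy":-15,"dz":-7,"roll":0.5},{"grip":1,"dx":-27,"dy":-19,"dz":-7,"roll":0.65},{"grip":1,"dx":-32,"dy":-22,"dz":-7,"roll":0.8},{"grip":1,"dx":-37,"dy":-26,"dz":-7,"roll":0.95},{"grip":1,"dx":-42,"dy":-29,"dz":-7,"roll":1.08},{"grip":1,"dx":-47,"dy":-32.5,"dz":-7,"roll":1.08},{"grip":1,"dx":-52,"dy":-36,"dz":-7,"roll":1.08},{"grip":1,"dx":-52,"dy":-36,"dz":-7,"roll":1.08},{"grip":1,"dx":-52,"dy":-36,"dz":-7,"roll":1.08},{"grip":1,"dx":-52,"dy":-36,"dz":-7,"roll":1.08}]}}

```text
time: 1.65
eef_pos: [0.572, 0.0284, 0.299]
ee_rot: [-0.001, 0.668, 0.744, -0.0]
force: [-1.1, 0.4, -0.6]
gripper_width: 0.0929
```

Run:
```python
from h import *
go([.5,-.05,.25],.2)
wshot('w1')
```

```text
t 1.65 p [0.572  0.0284 0.299 ] toolyaw 0.1071 INC cm [-7.02 -7.99  4.9 ] roll -0.093 q [-0.04  0.04  1.46  0.    1.64 -0.15] F [-1.1  0.4 -0.6] w 0.0929
```

View pics/w1.png

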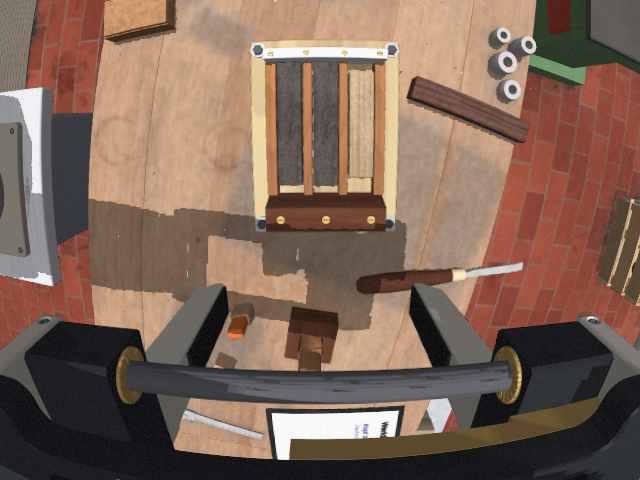

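Run:
```python
from h import *
im=cv2.imread('pics/w1.png')
cv2.imwrite('pics/c3.png',cv2.resize(im[35:235,240:410],None,fx=3,fy=3,interpolation=cv2.INTER_CUBIC))
cv2.imwrite('pics/c4.png',cv2.resize(im[270:390,210:350],None,fx=5,fy=5,interpolation=cv2.INTER_CUBIC))
```

```text
(no output)
```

View pics/c3.png

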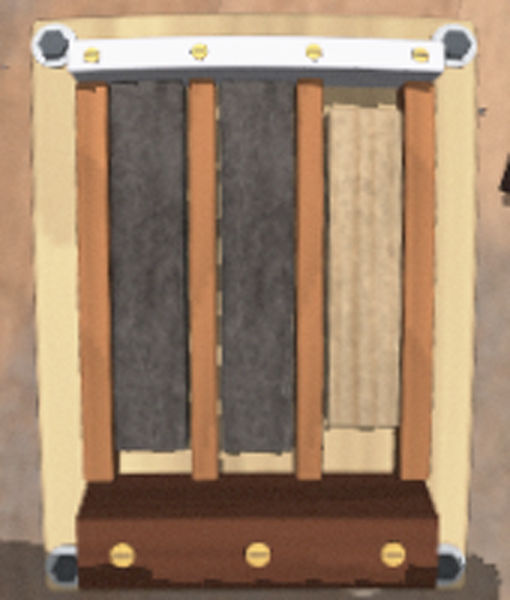

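View pics/c4.png

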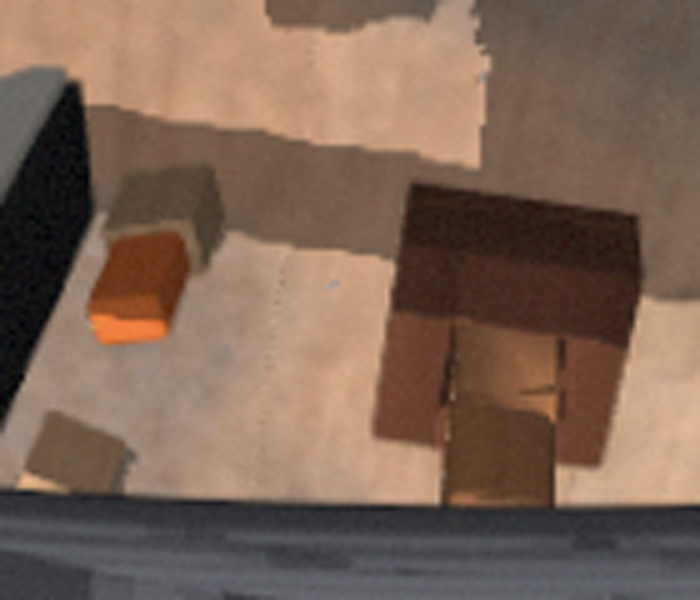

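```bash
cat >> h.py <<'E'
def fit2(A,B):
    "A model xy, B world xy -> t,yaw"
    A=np.array(A);B=np.array(B);a=A-A.mean(0);b=B-B.mean(0)
    y=np.arctan2((a[:,0]*b[:,1]-a[:,1]*b[:,0]).sum(),(a*b).sum())
    R=np.array([[np.cos(y),-np.sin(y)],[np.sin(y),np.cos(y)]])
    t=B.mean(0)-R@A.mean(0);return t,y,((B-t)@R-A)
E
python3 - <<'E'
from h import *
c,p,R=wl('w1')
f=lambda u,v,z:wp(c,p,R,u/3+240,v/3+35,z)[:2]
M=[(-88,118,12,33,20),(88,118,12,478,20),(-88,-118,12,48,588),(88,-118,12,467,590)]
t,y,r=fit2([(m[0]/1e3,m[1]/1e3) for m in M],[f(m[3],m[4],m[2]/1e3) for m in M])
print(t.round(4),y.round(4),(r*1e3).round(1))
Rj=np.array([[np.cos(y),-np.sin(y)],[np.sin(y),np.cos(y)]])
J=lambda u,v,z:((f(u,v,z)-t)@Rj*1e3).round(1)
print('endblk top front',J(78,515,.057),J(437,515,.057),'back',J(78,586,.057),J(437,586,.057))
print('plate inner top',J(120,76,.054),J(400,76,.054))
print('foot endblock at lane',J(150,473,.012),J(360,475,.012))
print('blank far end top',J(331,106,.039),J(401,108,.039),'near',J(327,427,.039),J(398,429,.039))
print('wall right inner edge',J(405,85,.034),J(402,478,.034),'inner',J(322,85,.034),J(322,475,.034))
c,p,R=wl('w1')
g=lambda u,v,z:wp(c,p,R,u/5+210,v/5+270,z)
O=[g(*q,.069) for q in((90,318),(165,318),(170,340),(98,344))];print('orange top',np.round(O,4),np.mean(O,0))
Q=[g(*q,.036) for q in((405,238+0),(640,345-0))];
E
```

```text
[0.573  0.1001] 0.111 [[ 0.4 -1.3]
 [-0.8 -0.9]
 [ 0.6  1.8]
 [-0.2  0.3]]
endblk top front [-66.8 -75.2] [ 65.1 -75.5] back [ -67.9 -102.3] [  66.4 -102.8]
plate inner top [-49.   84.1] [49.6 84.4]
foot endblock at lane [-43.5 -68.1] [ 41.2 -69.2]
blank far end top [26.4 74.8] [52.1 74.8] near [ 25.4 -45.8] [ 52.3 -46.3]
wall right inner edge [54.4 84.6] [ 55.1 -66.1] inner [23.5 83.6] [ 24.1 -65.1]
orange top [[ 0.4777 -0.1433  0.069 ]
 [ 0.4967 -0.1404  0.069 ]
 [ 0.498  -0.1467  0.069 ]
 [ 0.4797 -0.1508  0.069 ]] [ 0.48802982 -0.14527068  0.069     ]
```

Run:
```python
from h import *
im=cv2.imread('pics/w1.png')
cv2.imwrite('pics/c5.png',cv2.resize(im[40:80,250:400],None,fx=5,fy=5,interpolation=cv2.INTER_CUBIC))
cv2.imwrite('pics/c6.png',cv2.resize(im[170:240,250:400],None,fx=5,fy=5,interpolation=cv2.INTER_CUBIC))
```

```text
(no output)
```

View pics/c5.png

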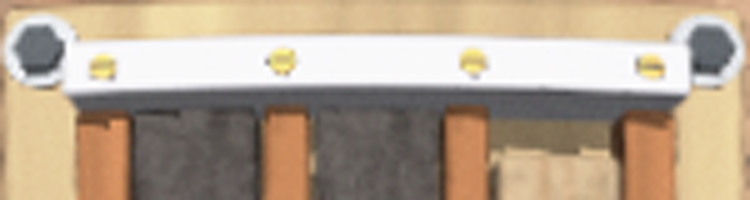

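View pics/c6.png

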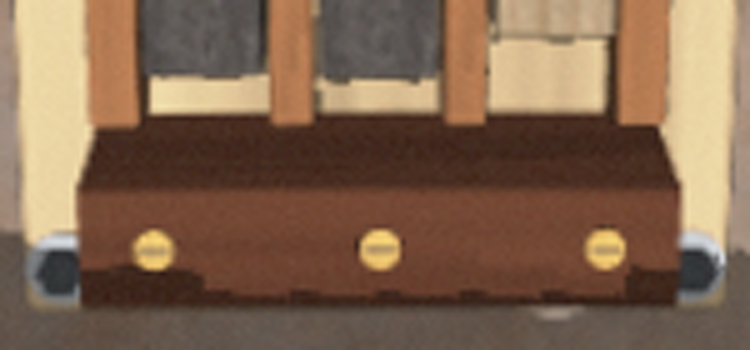

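Run:
```python
from h import *
from scipy.optimize import least_squares
c,p,R=wl('w1')
a=lambda u,v:(u/5+250,v/5+40); b=lambda u,v:(u/5+250,v/5+170)
# (jx,jy,z, px), use flags
L=[ # x known?, y
('base',-88,118,12,a(8,5)),('base',88,118,12,a(742,5)),('base',-88,-118,12,b(28,306)),('base',88,-118,12,b(725,304)),
('y',0,77,54,a(300,92)),('y',0,77,54,a(500,92)),('y',0,77,12,a(560,119)),
('y',0,-86,57,b(200,187)),('y',0,-86,57,b(560,187)),('y',0,-114,57,b(200,304)),('y',0,-114,57,b(560,304)),
('y',0,-77,12,b(210,116)),('y',0,-77,12,b(380,117)),('y',0,-77,12,b(560,117)),
('x',55,0,34,a(622,125)),('x',55,0,34,b(617,120)),('x',25,0,34,b(487,115)),('x',25,0,34,a(488,115)),('x',15,0,34,a(445,115)),('x',15,0,34,b(443,115)),
('x',-15,0,34,a(308,115)),('x',-15,0,34,b(313,120)),('x',-55,0,34,a(128,130)),('x',-55,0,34,b(140,120))]
def jf(q,uv,z):
    P=wp(c,p+[0,0,q[4]],R,*uv,z)[:2]-q[:2];s,k=np.sin(q[2]),np.cos(q[2])
    return np.array([k*P[0]+s*P[1],-s*P[0]+k*P[1]])
def res(q,lab=False):
    o=[];l=[]
    for t,x,y,z,uv in L:
        m=jf(q,uv,z/1e3)*1e3
        if t=='base': e=[m[0]-x,m[1]-y-q[3]*1e3]
        elif t=='y': e=[m[1]-y]
        else: e=[m[0]-x]
        l.append((t,x,y,z,np.round(e,1)));o+=list(e)
    return l if lab else np.array(o+[q[4]*1e3/2])
s=least_squares(res,[.573,.1,.11,-.008,0],loss='soft_l1',f_scale=1.)
print(s.x.round(4)); [print(*i) for i in res(s.x,True)]
q=s.x
print('blank far',jf(q,a(497,155),.039)*1e3,jf(q,a(620,158),.039)*1e3,'near',jf(q,b(497,37),.039)*1e3,jf(q,b(612,38),.039)*1e3)
```

```text
[ 0.5713  0.109   0.1125 -0.0085  0.0023]
base -88 118 12 [ 1.6 -0.4]
base 88 118 12 [-0.5 -0.2]
base -88 -118 12 [0.3 0.5]
base 88 -118 12 [-0.   0.1]
y 0 77 54 [-0.1]
y 0 77 54 [0.1]
y 0 77 12 [1.5]
y 0 -86 57 [0.2]
y 0 -86 57 [-0.1]
y 0 -114 57 [1.4]
y 0 -114 57 [1.]
y 0 -77 12 [-1.2]
y 0 -77 12 [-1.7]
y 0 -77 12 [-1.7]
x 55 0 34 [-0.1]
x 55 0 34 [0.4]
x 25 0 34 [0.]
x 25 0 34 [-0.2]
x 15 0 34 [0.3]
x 15 0 34 [-0.2]
x -15 0 34 [-0.2]
x -15 0 34 [-0.2]
x -55 0 34 [-0.3]
x -55 0 34 [-0.2]
blank far [26.3782198 65.2635282] [53.70005037 65.37802477] near [ 26.70973647 -55.25601819] [ 53.0040695  -55.29505469]
```

```bash
python3 -c "
from h import *
go([.487,-.147,.2],.2)"
```

```text
t 1.7 p [0.5716 0.0295 0.2993] toolyaw 0.1085 INC cm [-16.64 -10.31   9.92] roll -0.091 q [-0.04  0.04  1.46  0.    1.64 -0.15] F [ 0.3  1.6 -0.8] w 0.0932
```

Call:
{"fn": "arm_command", "kwargs": {"increments": [{"grip":1,"dx":-5,"dy":-3,"dz":3,"roll":-0.09},{"grip":1,"dx":-9,"dy":-6,"dz":6,"roll":-0.09},{"grip":1,"dx":-13,"dy":-8,"dz":8,"roll":-0.09},{"grip":1,"dx":-16.6,"dy":-10.3,"dz":9.9,"roll":-0.09},{"grip":1,"dx":-16.6,"dy":-10.3,"dz":9.9,"roll":-0.09},{"grip":1,"dx":-16.6,"dy":-10.3,"dz":9.9,"roll":-0.09},{"grip":1,"dx":-16.6,"dy":-10.3,"dz":9.9,"roll":-0.09}]}}

```text
time: 2.58
eef_pos: [0.4886, -0.1458, 0.2016]
ee_rot: [0.001, 0.633, 0.775, 0.0]
force: [0.7, 0.0, 0.3]
gripper_width: 0.0929
```

Run:
```python
from h import *
go([.487,-.147,.2],.2)
wshot('w2')
im=cv2.imread('pics/w2.png')
cv2.imwrite('pics/c7.png',cv2.resize(im[190:310,250:390],None,fx=5,fy=5,interpolation=cv2.INTER_CUBIC))
```

```text
t 2.58 p [ 0.4886 -0.1458  0.2016] toolyaw 0.2012 INC cm [-0.09 -0.18  0.16] roll 0.001 q [-0.39 -0.1   1.77  0.    1.47 -0.59] F [0.7 0.  0.3] w 0.0929
```

View pics/w2.png

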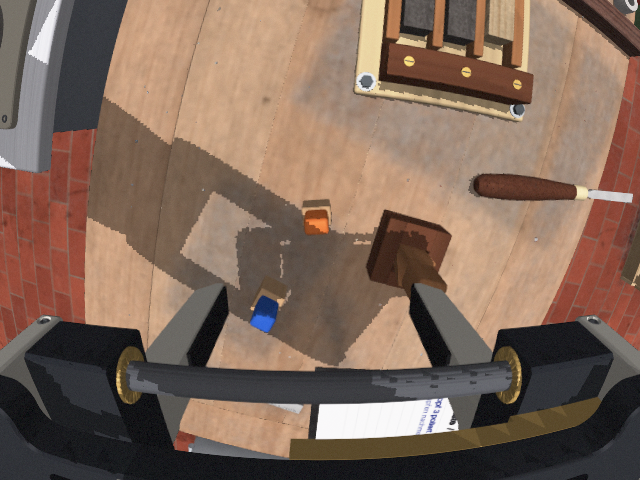

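View pics/c7.png

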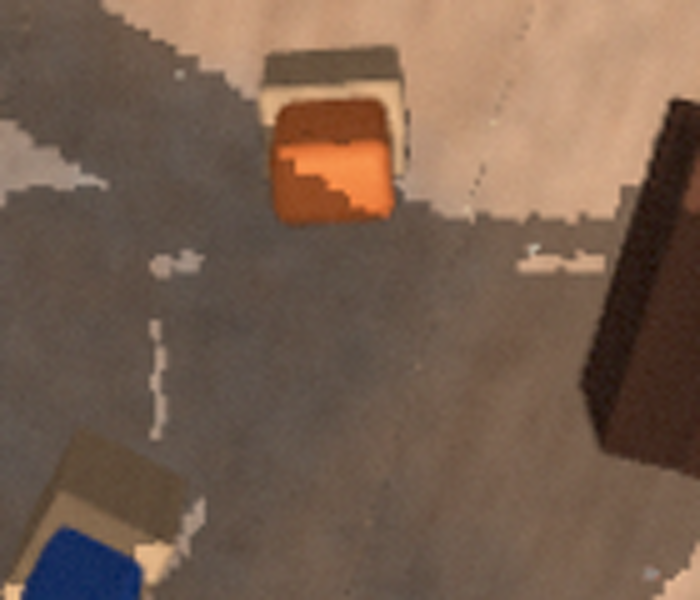

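Run:
```python
from h import *
c,p,R=wl('w2')
g=lambda u,v,z:wp(c,p+[0,0,.0023],R,u/5+250,v/5+190,z)
O=[g(*q,.069)[:2] for q in((275,145),(390,142),(395,215),(282,222))]
t,y,r=fit2([(-.01,.007),(.01,.007),(.01,-.007),(-.01,-.007)],O);print('tab',t,y,(r*1e3).round(1))
for z,q in((.034,((262,92),(402,84))),(.0,((265,57),(398,47)))):
    a,b=[g(*k,z)[:2] for k in q];d=b-a;y=np.arctan2(d[1],d[0])
    n=np.array([np.sin(y),-np.cos(y)]);print(z,np.linalg.norm(d),y,(a+b)/2+n*.009)
```

```text
tab [ 0.48718133 -0.14295586] 0.2559568236305718 [[ 0.6 -0.4]
 [-0.9 -0.9]
 [-0.6  0.8]
 [ 0.9  0.6]]
0.034 0.025114136746181313 0.2587942945760267 [ 0.48731991 -0.14440429]
0.0 0.026260949922375494 0.2769129299897682 [ 0.48735981 -0.14483195]
```

```bash
python3 -c "
from h import *
go([.4873,-.1440,.05],.26)"
```

```text
t 2.62 p [ 0.4885 -0.1459  0.2015] toolyaw 0.2012 INC cm [ 0.22 -0.1  15.15] roll -0.059 q [-0.39 -0.1   1.77  0.    1.47 -0.59] F [ 0.3 -0.2 -0.4] w 0.0932
```

Call:
{"fn": "arm_command", "kwargs": {"increments": [{"grip":0,"dx":0.2,"dy":-0.1,"dz":2,"roll":-0.06},{"grip":0,"dx":0.2,"dy":-0.1,"dz":5,"roll":-0.06},{"grip":0,"dx":0.2,"dy":-0.1,"dz":8,"roll":-0.06},{"grip":0,"dx":0.2,"dy":-0.1,"dz":11,"roll":-0.06},{"grip":0,"dx":0.2,"dy":-0.1,"dz":13.5,"roll":-0.06},{"grip":0,"dx":0.2,"dy":-0.1,"dz":15,"roll":-0.06},{"grip":0,"dx":0.2,"dy":-0.1,"dz":15,"roll":-0.06},{"grip":0,"dx":0.2,"dy":-0.1,"dz":15,"roll":-0.06}]}}

```text
time: 3.62
eef_pos: [0.4872, -0.1456, 0.0518]
ee_rot: [0.001, 0.61, 0.793, 0.0]
force: [0.2, -0.4, 0.4]
gripper_width: 0.0466
```

Run:
```python
from h import *
go([.4873,-.144,.05],.26)
wshot('w3')
im=cv2.imread('pics/w3.png')
cv2.imwrite('pics/c8.png',cv2.resize(im[200:360,220:420],None,fx=4,fy=4,interpolation=cv2.INTER_CUBIC))
```

```text
t 3.62 p [ 0.4872 -0.1456  0.0518] toolyaw 0.2593 INC cm [0.16 0.05 0.18] roll -0.001 q [-0.39  0.05  1.92  0.    1.18 -0.65] F [ 0.2 -0.4  0.4] w 0.0466
```

View pics/c8.png

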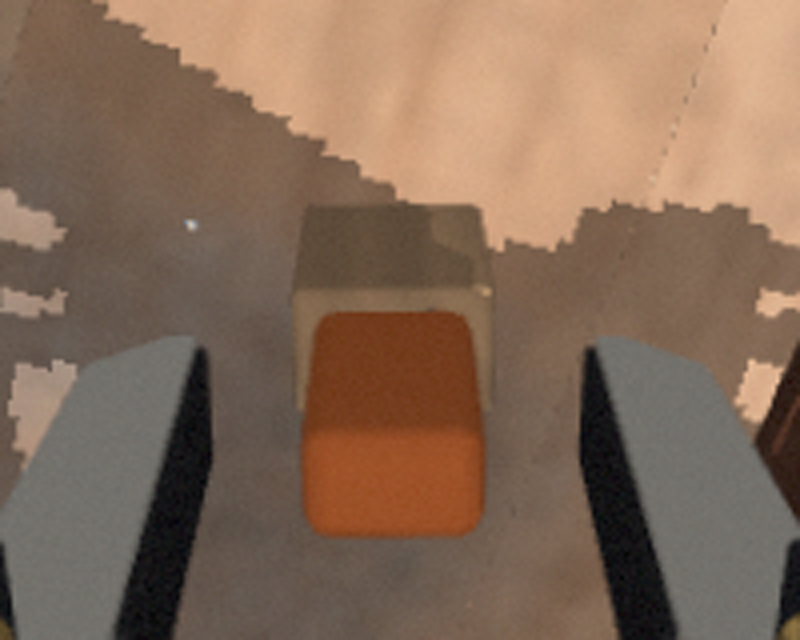

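```bash
cat >> h.py <<'E'
def tool(P,p,R): return (R.T@(np.asarray(P)-p)*1e3).round(1)
E
python3 - <<'E'
from h import *
c,p,R=wl('w3')
g=lambda u,v,z:tool(wp(c,p,R,u/4+220,v/4+200,z),p,R)
print('tab far edge (tool mm)',g(394,433,.069),'near-away',g(394,534,.069),'body top',g(393,291,.034),'base',g(393,206,0.))
E
```

```text
tab far edge (tool mm) [ 10.1  -0.  -17.2] near-away [ -2.4  -0.  -17.2] body top [11.6 -0.1 17.8] base [10.9 -0.1 51.8]
```

Call:
{"fn": "arm_command", "kwargs": {"increments": [{"grip":0,"dx":0.2,"dy":0,"dz":0.15,"roll":0},{"grip":0,"dx":0.2,"dy":0,"dz":0.15,"roll":0},{"grip":-1,"dx":0.2,"dy":0,"dz":0.15,"roll":0},{"grip":-1,"dx":0.2,"dy":0,"dz":0.15,"roll":0},{"grip":-1,"dx":0.2,"dy":0,"dz":0.15,"roll":0},{"grip":-1,"dx":0.2,"dy":0,"dz":0.15,"roll":0},{"grip":-1,"dx":0.2,"dy":0,"dz":0.15,"roll":0}]}}

```text
time: 4.55
eef_pos: [0.4857, -0.1435, 0.049]
ee_rot: [-0.0, 0.61, 0.793, -0.0]
force: [-0.7, -0.1, -1.2]
gripper_width: 0.0195
```

Run:
```python
from h import *
go([.4873,-.144,.05],.26)
wshot('w4')
im=cv2.imread('pics/w4.png')
cv2.imwrite('pics/c9.png',cv2.resize(im[200:360,220:420],None,fx=4,fy=4,interpolation=cv2.INTER_CUBIC))
```

```text
t 4.55 p [ 0.4857 -0.1435  0.049 ] toolyaw 0.259 INC cm [-0.09  0.14 -0.1 ] roll -0.001 q [-0.39  0.05  1.92 -0.    1.17 -0.65] F [-0.7 -0.1 -1.2] w 0.0195
```

View pics/c9.png

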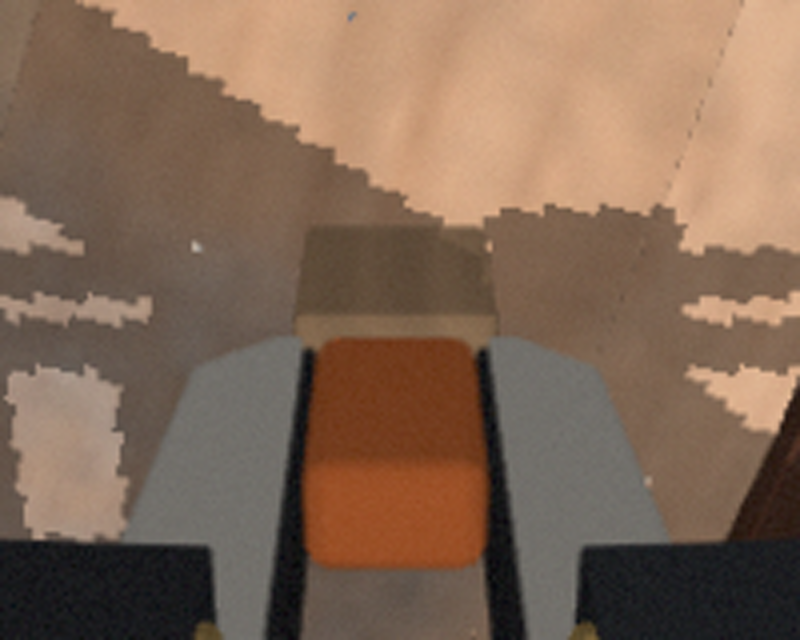

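Run:
```python
from h import *
c,p,R=wl('w4')
g=lambda u,v,z:tool(wp(c,p,R,u/4+220,v/4+200,z),p,R)
print('tab far edge (tool mm)',g(394,463,.069),'near-away',g(394,566,.069),'body top',g(396,316,.034),'base',g(396,229,0.))
go([.486,-.144,.16],.26)
go([.618,.0455,.16],.1125)
```

```text
tab far edge (tool mm) [  8.1  -0.  -20. ] near-away [ -4.8  -0.  -20. ] body top [ 9.4  0.2 15. ] base [ 8.3  0.3 49. ]
t 4.6 p [ 0.4857 -0.1435  0.0491] toolyaw 0.2591 INC cm [ -0.06   0.02 -11.09] roll -0.001 q [-0.39  0.05  1.92 -0.    1.17 -0.65] F [-0.2  0.1  0.1] w 0.0198
t 4.6 p [ 0.4857 -0.1435  0.0491] toolyaw 0.2591 INC cm [ 14.88  17.63 -11.1 ] roll 0.147 q [-0.39  0.05  1.92 -0.    1.17 -0.65] F [-0.2  0.1  0.1] w 0.0198
```

Call:
{"fn": "arm_command", "kwargs": {"increments": [{"grip":-1,"dx":0,"dy":0,"dz":-3,"roll":0},{"grip":-1,"dx":0,"dy":0,"dz":-7,"roll":0},{"grip":-1,"dx":1,"dy":1,"dz":-11,"roll":0.05},{"grip":-1,"dx":4,"dy":5,"dz":-11,"roll":0.15},{"grip":-1,"dx":7,"dy":8.5,"dz":-11,"roll":0.15},{"grip":-1,"dx":10,"dy":12,"dz":-11,"roll":0.15},{"grip":-1,"dx":13,"dy":15.5,"dz":-11,"roll":0.15},{"grip":-1,"dx":14.9,"dy":17.6,"dz":-11,"roll":0.15},{"grip":-1,"dx":14.9,"dy":17.6,"dz":-11,"roll":0.15},{"grip":-1,"dx":14.9,"dy":17.6,"dz":-11,"roll":0.15},{"grip":-1,"dx":14.9,"dy":17.6,"dz":-11,"roll":0.15}]}}

```text
time: 5.98
eef_pos: [0.6173, 0.0446, 0.1591]
ee_rot: [-0.0, 0.668, 0.744, -0.0]
force: [-0.4, 0.5, -0.4]
gripper_width: 0.02
```

Run:
```python
from h import *
go([.618,.0455,.16],.1125)
wshot('w5')
im=cv2.imread('pics/w5.png')
cv2.imwrite('pics/c10.png',cv2.resize(im[150:300,240:400],None,fx=5,fy=4*1.25,interpolation=cv2.INTER_CUBIC)[:600])
```

```text
t 5.97 p [0.6173 0.0446 0.1591] toolyaw 0.1079 INC cm [ 0.09  0.08 -0.09] roll -0.005 q [-0.01  0.22  1.52 -0.    1.4  -0.12] F [-0.4  0.5 -0.4] w 0.02
```

View pics/w5.png

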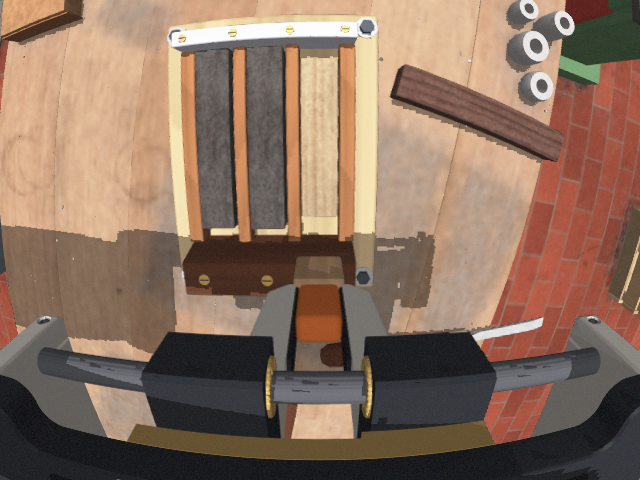

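View pics/c10.png

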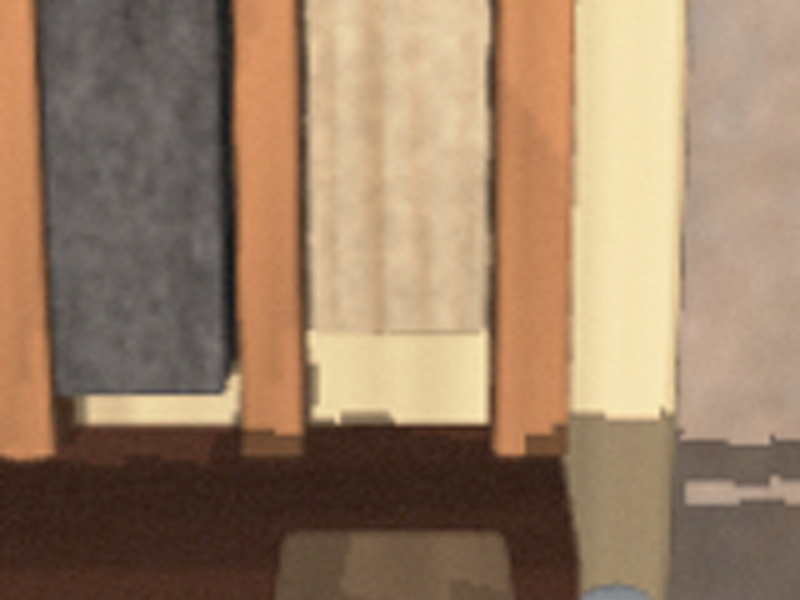

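Run:
```python
from h import *
c,p,R=wl('w5')
g=lambda u,v,z:tool(wp(c,p,R,u/5+240,v/5+150,z),p,R)
zf=p[2]-.049
print('foot edge',g(280,531,zf),g(508,531,zf))
print('walls',g(302,400,.034),g(300,50,.034),g(494,400,.034),g(492,50,.034))
print('blank',g(308,331,.039),g(487,331,.039),'floor/endblock',g(350,426,.012),g(480,426,.012))
```

```text
foot edge [  9. -13.  49.] [ 9.  13.7 49. ]
walls [  2.8 -14.  125.1] [ 57.7 -13.7 125.1] [  2.8  16.1 125.1] [ 57.7  15.2 125.1]
blank [ 15.2 -12.7 120.1] [ 15.2  14.6 120.1] floor/endblock [ -8.2  -7.  147.1] [ -8.2  15.1 147.1]
```

Call:
{"fn": "arm_command", "kwargs": {"increments": [{"grip":-1,"dx":0.2,"dy":0.07,"dz":2,"roll":-0.005},{"grip":-1,"dx":0.45,"dy":0.07,"dz":4.5,"roll":-0.005},{"grip":-1,"dx":0.45,"dy":0.07,"dz":4.5,"roll":-0.005},{"grip":-1,"dx":0.45,"dy":0.07,"dz":4.5,"roll":-0.005},{"grip":-1,"dx":0.45,"dy":0.07,"dz":4.5,"roll":-0.005}]}}

```text
time: 6.65
eef_pos: [0.6187, 0.05, 0.1153]
ee_rot: [0.001, 0.666, 0.746, 0.001]
force: [0.2, 0.0, -0.5]
gripper_width: 0.02
```

Run:
```python
from h import *
go([.618,.0455,.16],.1125)
wshot('w6')
im=cv2.imread('pics/w6.png')
cv2.imwrite('pics/c11.png',cv2.resize(im[180:300,240:400],None,fx=5,fy=5,interpolation=cv2.INTER_CUBIC)[:600])
```

```text
t 6.65 p [0.6187 0.05   0.1153] toolyaw 0.1139 INC cm [-0.44 -0.11 -4.47] roll 0.001 q [-0.    0.26  1.55 -0.    1.33 -0.12] F [ 0.2  0.  -0.5] w 0.02
```

View pics/c11.png

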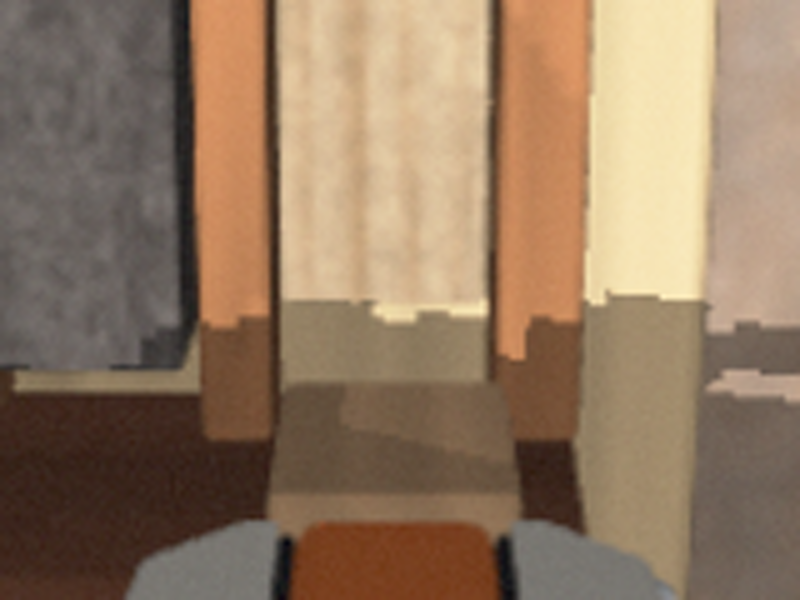

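Run:
```python
from h import *
c,p,R=wl('w6')
g=lambda u,v,z:tool(wp(c,p,R,u/5+240,v/5+180,z),p,R)
zf=p[2]-.049
print('foot edge',g(284,383,zf),g(508,383,zf))
print('walls',g(270,350,.034),g(268,20,.034),g(497,350,.034),g(496,20,.034))
print('blank',g(280,301,.039),g(488,303,.039))
```

```text
foot edge [  8.7 -12.6  49. ] [ 8.7 13.7 49. ]
walls [  1.5 -16.4  81.3] [ 46.3 -15.8  81.3] [ 1.5 14.2 81.4] [46.3 13.4 81.4]
blank [ 10.  -14.6  76.3] [ 9.7 12.6 76.4]
```

Call:
{"fn": "arm_command", "kwargs": {"increments": [{"grip":-1,"dx":-0.05,"dy":-0.15,"dz":0,"roll":0},{"grip":-1,"dx":-0.05,"dy":-0.15,"dz":1,"roll":0},{"grip":-1,"dx":-0.05,"dy":-0.15,"dz":2.0,"roll":0},{"grip":-1,"dx":-0.05,"dy":-0.15,"dz":2.0,"roll":0},{"grip":-1,"dx":-0.05,"dy":-0.15,"dz":2.0,"roll":0}]}}

```text
time: 7.32
eef_pos: [0.6163, 0.0495, 0.0939]
ee_rot: [-0.0, 0.666, 0.746, -0.0]
force: [0.3, 0.0, -0.1]
gripper_width: 0.0195
```

Run:
```python
from h import *
go([.618,.0455,.061],.1125)
wshot('w7')
im=cv2.imread('pics/w7.png')
cv2.imwrite('pics/c12.png',cv2.resize(im[180:300,240:400],None,fx=5,fy=5,interpolation=cv2.INTER_CUBIC)[:600])
```

```text
t 7.33 p [0.6163 0.0495 0.0939] toolyaw 0.114 INC cm [-0.41  0.12  3.29] roll 0.002 q [-0.    0.28  1.57 -0.    1.29 -0.12] F [ 0.3  0.  -0.1] w 0.0195
```

View pics/c12.png

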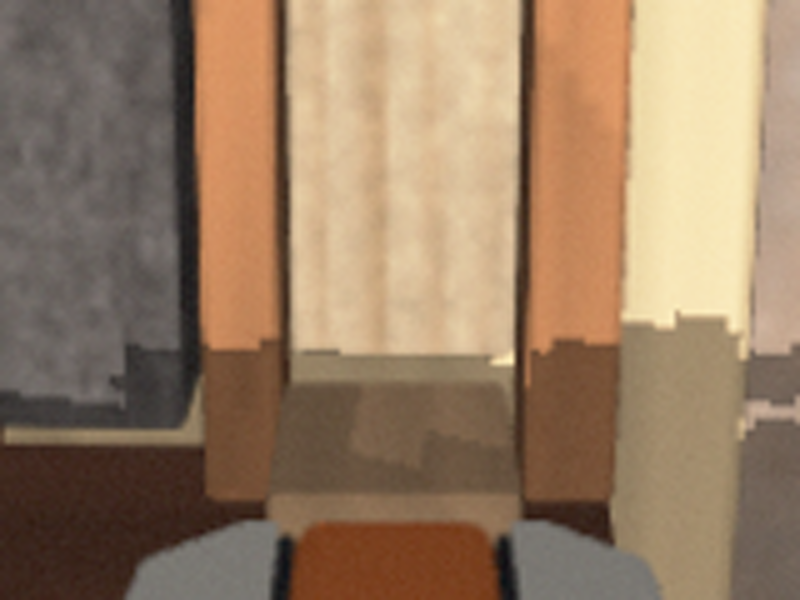

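Run:
```python
from h import *
c,p,R=wl('w7')
g=lambda u,v,z:tool(wp(c,p,R,u/5+240,v/5+180,z),p,R)
zf=p[2]-.049
print('foot edge',g(284,383,zf),g(508,383,zf))
print('walls',g(281,350,.034),g(279,20,.034),g(526,350,.034),g(528,20,.034))
print('blank',g(290,354,.039),g(512,355,.039))
```

```text
foot edge [  8.7 -12.6  49. ] [ 8.7 13.7 49. ]
walls [  9.  -13.5  59.9] [ 49.8 -13.1  59.9] [ 9.  16.5 59.8] [49.8 16.  59.9]
blank [ 10.3 -12.1  54.9] [10.1 14.5 54.9]
```

Call:
{"fn": "arm_command", "kwargs": {"increments": [{"grip":-1,"dx":-0.03,"dy":0.09,"dz":0,"roll":0},{"grip":-1,"dx":-0.03,"dy":0.09,"dz":0.7,"roll":0},{"grip":-1,"dx":-0.03,"dy":0.09,"dz":1.4,"roll":0},{"grip":-1,"dx":-0.03,"dy":0.09,"dz":2.0,"roll":0},{"grip":-1,"dx":-0.03,"dy":0.09,"dz":2.0,"roll":0}]}}

```text
time: 8.0
eef_pos: [0.6166, 0.0493, 0.073]
ee_rot: [-0.001, 0.666, 0.746, -0.001]
force: [-0.4, -0.2, -0.3]
gripper_width: 0.0198
```

Run:
```python
from h import *
go([.618,.0455,.061],.1125)
wshot('w8')
im=cv2.imread('pics/w8.png')
cv2.imwrite('pics/c13.png',cv2.resize(im[180:300,240:400],None,fx=5,fy=5,interpolation=cv2.INTER_CUBIC)[:600])
```

```text
t 8.0 p [0.6166 0.0493 0.073 ] toolyaw 0.114 INC cm [-0.39  0.09  1.2 ] roll 0.001 q [-0.    0.3   1.58  0.    1.26 -0.12] F [-0.4 -0.2 -0.3] w 0.0198
```

View pics/c13.png

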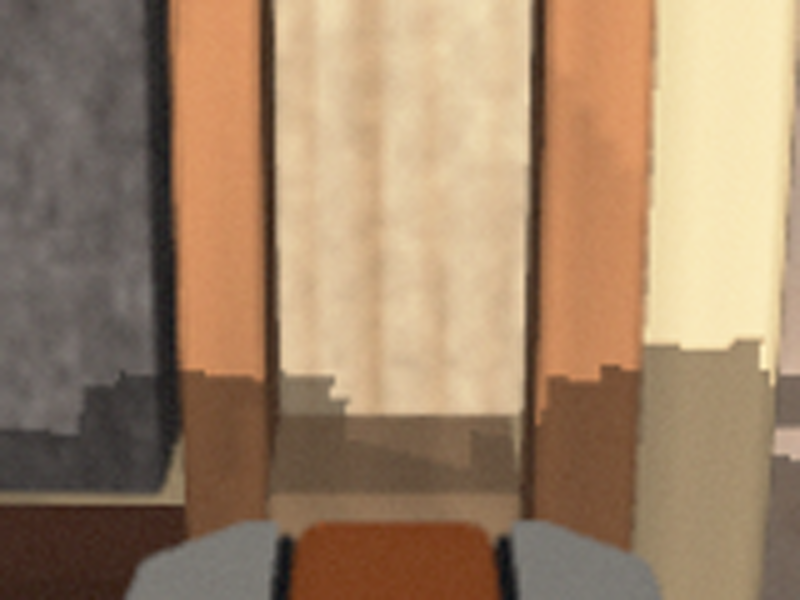

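Call:
{"fn": "arm_command", "kwargs": {"increments": [{"grip":-1,"dx":0,"dy":0.03,"dz":0.6,"roll":0},{"grip":-1,"dx":0,"dy":0.03,"dz":1.1,"roll":0},{"grip":-1,"dx":0,"dy":0.03,"dz":1.25,"roll":0},{"grip":-1,"dx":0,"dy":0.03,"dz":1.25,"roll":0},{"grip":-1,"dx":0,"dy":0.03,"dz":1.25,"roll":0}]}}

```text
time: 8.68
eef_pos: [0.6178, 0.0493, 0.0618]
ee_rot: [0.0, 0.666, 0.746, 0.0]
force: [0.3, -0.7, -0.6]
gripper_width: 0.02
```

Run:
```python
from h import *
go([.618,.0455,.061],.1125)
wshot('w9')
im=cv2.imread('pics/w9.png')
cv2.imwrite('pics/c14.png',cv2.resize(im[180:300,240:400],None,fx=5,fy=5,interpolation=cv2.INTER_CUBIC)[:600])
```

```text
t 8.68 p [0.6178 0.0493 0.0618] toolyaw 0.114 INC cm [-0.38 -0.03  0.08] roll 0.001 q [-0.    0.32  1.59 -0.    1.23 -0.12] F [ 0.3 -0.7 -0.6] w 0.02
```

View pics/c14.png

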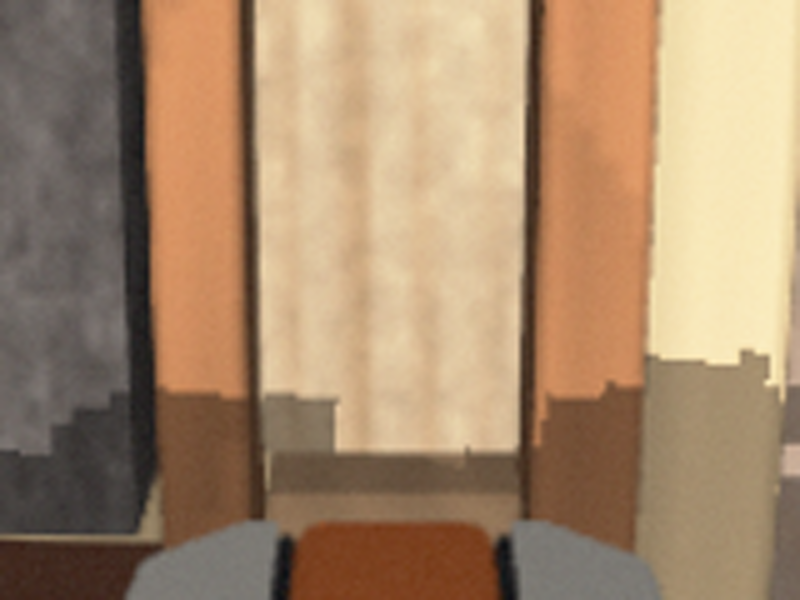

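Call:
{"fn": "arm_command", "kwargs": {"increments": [{"grip":-1,"dx":0,"dy":0,"dz":0.08,"roll":0},{"grip":-1,"dx":0,"dy":0,"dz":0.08,"roll":0},{"grip":-1,"dx":0.15,"dy":0,"dz":0.08,"roll":0},{"grip":-1,"dx":0.35,"dy":0,"dz":0.08,"roll":0},{"grip":-1,"dx":0.55,"dy":0,"dz":0.08,"roll":0},{"grip":-1,"dx":0.75,"dy":0,"dz":0.08,"roll":0},{"grip":-1,"dx":0.95,"dy":0,"dz":0.08,"roll":0},{"grip":-1,"dx":1.1,"dy":0,"dz":0.08,"roll":0},{"grip":-1,"dx":1.2,"dy":0,"dz":0.08,"roll":0},{"grip":-1,"dx":1.2,"dy":0,"dz":0.08,"roll":0},{"grip":-1,"dx":1.2,"dy":0,"dz":0.08,"roll":0}]}}

```text
time: 10.1
eef_pos: [0.6165, 0.0613, 0.0611]
ee_rot: [0.0, 0.666, 0.746, 0.0]
force: [0.2, -1.7, 4.6]
gripper_width: 0.0197
```

Run:
```python
from h import *
go([.618,.0455,.061],.1125)
wshot('w10')
im=cv2.imread('pics/w10.png')
cv2.imwrite('pics/c15.png',cv2.resize(im[:300,160:460],None,fx=2,fy=2,interpolation=cv2.INTER_CUBIC)[:600])
```

```text
t 10.1 p [0.6165 0.0613 0.0611] toolyaw 0.1139 INC cm [-1.58 -0.03  0.01] roll 0.001 q [ 0.02  0.32  1.59  0.    1.23 -0.1 ] F [ 0.2 -1.7  4.6] w 0.0197
```

View pics/c15.png

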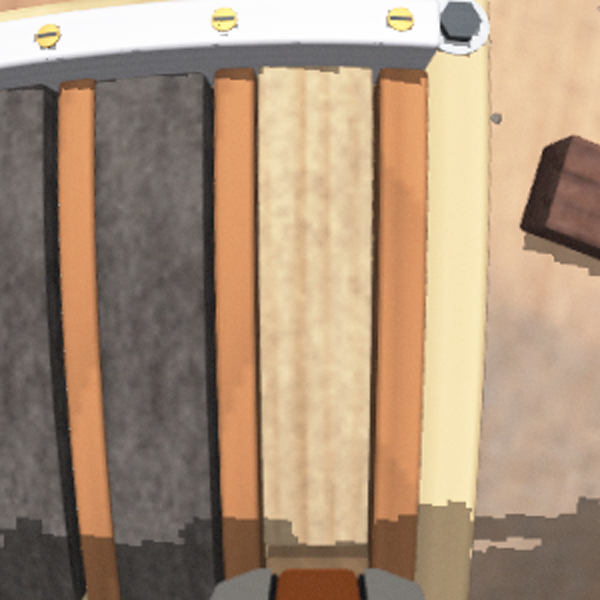

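Call:
{"fn": "arm_command", "kwargs": {"increments": [{"grip":-1,"dx":0.1,"dy":0,"dz":0,"roll":0},{"grip":-1,"dx":0.2,"dy":0,"dz":0,"roll":0},{"grip":-1,"dx":0.25,"dy":0,"dz":0,"roll":0},{"grip":-1,"dx":0.25,"dy":0,"dz":0,"roll":0}]}}

```text
time: 10.65
eef_pos: [0.6164, 0.0626, 0.061]
ee_rot: [0.001, 0.666, 0.746, -0.0]
force: [1.1, -8.7, 5.1]
gripper_width: 0.0198
```

Run:
```python
from h import *
go([.618,.0455,.061],.1125)
wshot('w11')
im=cv2.imread('pics/w11.png')
cv2.imwrite('pics/c16.png',cv2.resize(im[:300,160:460],None,fx=2,fy=2,interpolation=cv2.INTER_CUBIC)[:600])
```

```text
t 10.65 p [0.6164 0.0626 0.061 ] toolyaw 0.1137 INC cm [-1.71 -0.03  0.01] roll 0.001 q [ 0.02  0.32  1.59 -0.    1.23 -0.09] F [ 1.1 -8.7  5.1] w 0.0198
```

View pics/c16.png

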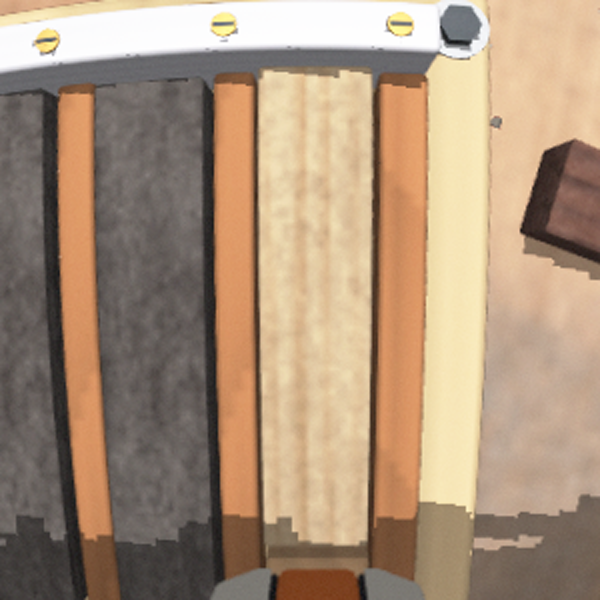

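Call:
{"fn": "arm_command", "kwargs": {"increments": [{"grip":-1,"dx":-0.1,"dy":0,"dz":-0.07,"roll":0},{"grip":0,"dx":-0.1,"dy":0,"dz":-0.07,"roll":0},{"grip":0,"dx":-0.1,"dy":0,"dz":-0.07,"roll":0},{"grip":0,"dx":-0.1,"dy":0,"dz":-0.07,"roll":0},{"grip":0,"dx":-0.1,"dy":0,"dz":-2,"roll":0},{"grip":0,"dx":-0.1,"dy":0,"dz":-6,"roll":0},{"grip":0,"dx":-0.1,"dy":0,"dz":-11,"roll":0},{"grip":0,"dx":-0.1,"dy":0,"dz":-12,"roll":0},{"grip":0,"dx":-0.1,"dy":0,"dz":-12,"roll":0}]}}

```text
time: 11.82
eef_pos: [0.617, 0.0628, 0.1828]
ee_rot: [0.001, 0.666, 0.746, 0.001]
force: [-0.3, -0.0, -0.9]
gripper_width: 0.0462
```

Run:
```python
from h import *
go([.58,-.17,.22],-.06)
wshot('w12')
```

```text
t 11.82 p [0.617  0.0628 0.1828] toolyaw 0.114 INC cm [-22.71  -6.31  -3.73] roll 0.174 q [ 0.02  0.21  1.49  0.    1.44 -0.1 ] F [-0.3 -0.  -0.9] w 0.0462
```

View pics/w12.png

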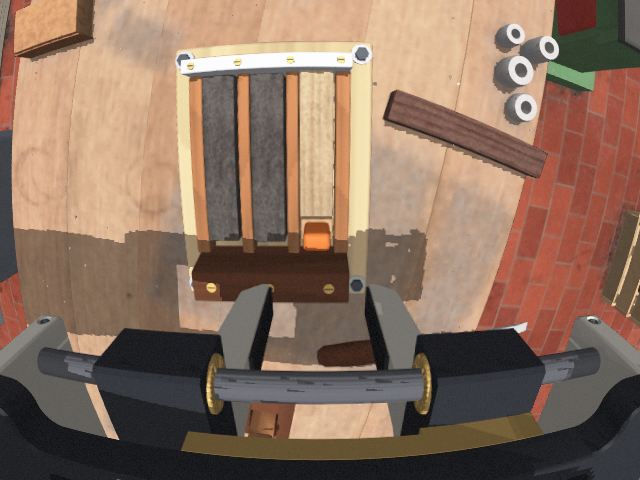

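Call:
{"fn": "arm_command", "kwargs": {"increments": [{"grip":0,"dx":-4,"dy":-1,"dz":-3.7,"roll":0.08},{"grip":0,"dx":-9,"dy":-2.5,"dz":-3.7,"roll":0.17},{"grip":0,"dx":-14,"dy":-4,"dz":-3.7,"roll":0.17},{"grip":0,"dx":-19,"dy":-5.3,"dz":-3.7,"roll":0.17},{"grip":0,"dx":-22.7,"dy":-6.3,"dz":-3.7,"roll":0.17},{"grip":0,"dx":-22.7,"dy":-6.3,"dz":-3.7,"roll":0.17},{"grip":0,"dx":-22.7,"dy":-6.3,"dz":-3.7,"roll":0.17},{"grip":0,"dx":-22.7,"dy":-6.3,"dz":-3.7,"roll":0.17}]}}

```text
time: 12.88
eef_pos: [0.5793, -0.1687, 0.2171]
ee_rot: [-0.001, 0.726, 0.688, -0.0]
force: [0.3, -0.5, 0.1]
gripper_width: 0.0467
```

Run:
```python
from h import *
go([.58,-.17,.22],-.06)
wshot('w13')
im=cv2.imread('pics/w13.png')
cv2.imwrite('pics/c17.png',cv2.resize(im[180:320,240:400],None,fx=5,fy=5,interpolation=cv2.INTER_CUBIC)[:600])
```

```text
t 12.88 p [ 0.5793 -0.1687  0.2171] toolyaw -0.0547 INC cm [-0.13  0.07 -0.29] roll 0.005 q [-0.37  0.15  1.49  0.    1.5  -0.31] F [ 0.3 -0.5  0.1] w 0.0467
```

View pics/c17.png

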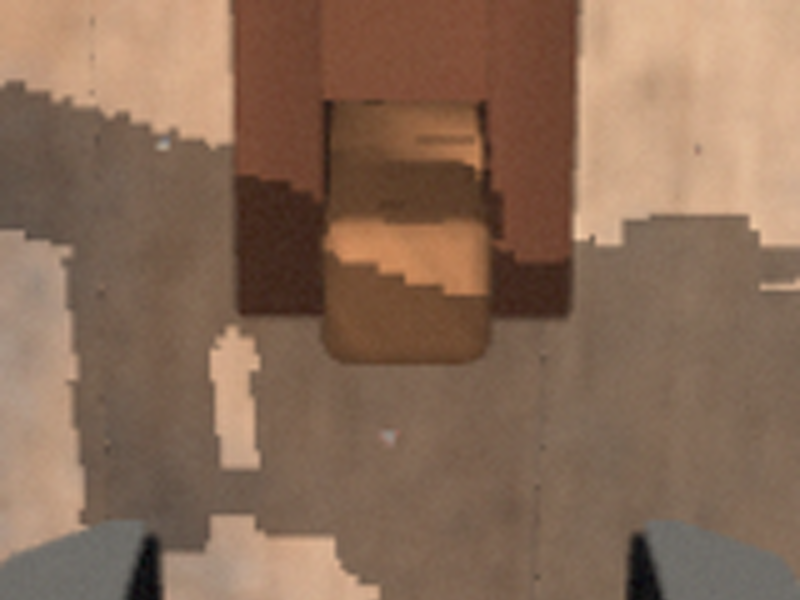

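Run:
```python
from h import *
c,p,R=wl('w13')
g=lambda u,v,z:tool(wp(c,p,R,u/5+240,v/5+180,z),p,R)
print(g(327,217,.107),g(490,217,.107),g(327,363,.107),g(490,363,.107))
print('stand',g(236,300,.036),g(575,300,.036),g(232,20,.036),g(577,20,.036))
```

```text
[ 12.3  -9.3 110.1] [ 12.3  14.7 110. ] [-10.6  -9.6 110.1] [-10.6  15.1 110. ]
stand [-23.3 -29.4 181.1] [-23.3  35.1 181. ] [ 30.5 -28.9 181.1] [ 30.5  34.2 181. ]
```

Call:
{"fn": "arm_command", "kwargs": {"increments": [{"grip":0,"dx":0.1,"dy":0.27,"dz":3,"roll":0},{"grip":0,"dx":0.1,"dy":0.27,"dz":6,"roll":0},{"grip":0,"dx":0.1,"dy":0.27,"dz":7,"roll":0},{"grip":0,"dx":0.1,"dy":0.27,"dz":7,"roll":0},{"grip":0,"dx":0.1,"dy":0.27,"dz":7,"roll":0}]}}

```text
time: 13.55
eef_pos: [0.5831, -0.1692, 0.1495]
ee_rot: [0.001, 0.727, 0.687, 0.0]
force: [0.6, 0.4, 0.4]
gripper_width: 0.0465
```

Run:
```python
from h import *
go([.58,-.17,.083],-.06)
wshot('w14')
im=cv2.imread('pics/w14.png')
cv2.imwrite('pics/c18.png',cv2.resize(im[200:320,240:400],None,fx=5,fy=5,interpolation=cv2.INTER_CUBIC)[:600])
```

```text
t 13.55 p [ 0.5831 -0.1692  0.1495] toolyaw -0.0557 INC cm [-0.09 -0.32  6.65] roll 0.004 q [-0.37  0.2   1.56  0.    1.38 -0.31] F [0.6 0.4 0.4] w 0.0465
```

View pics/c18.png

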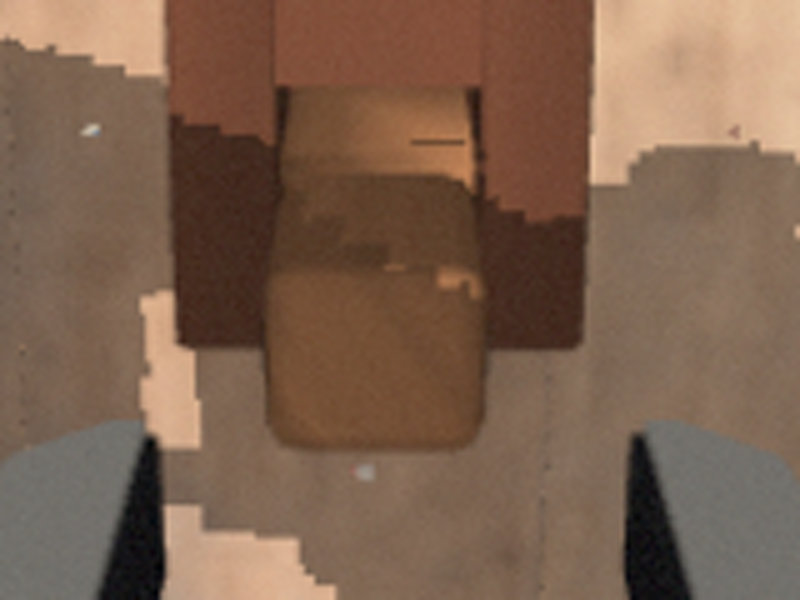

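Run:
```python
from h import *
c,p,R=wl('w14')
g=lambda u,v,z:tool(wp(c,p,R,u/5+240,v/5+200,z),p,R)
print(g(267,270,.107),g(487,270,.107),g(267,450,.107),g(487,450,.107))
print('stand',g(180,340,.036),g(583,340,.036),g(168,20,.036),g(597,20,.036))
```

```text
[ 12.7 -13.9  42.5] [12.7 10.9 42.5] [ -9.8 -14.5  42.5] [-9.8 11.4 42.5]
stand [-24.6 -32.9 113.4] [-24.7  30.1 113.6] [ 26.4 -32.9 113.4] [ 26.3  30.6 113.5]
```

Call:
{"fn": "arm_command", "kwargs": {"increments": [{"grip":0,"dx":0.1,"dy":-0.14,"dz":3,"roll":0},{"grip":0,"dx":0.1,"dy":-0.14,"dz":5.5,"roll":0},{"grip":0,"dx":0.1,"dy":-0.14,"dz":6.6,"roll":0},{"grip":0,"dx":0.1,"dy":-0.14,"dz":6.6,"roll":0},{"grip":0,"dx":0.1,"dy":-0.14,"dz":6.6,"roll":0},{"grip":-1,"dx":0.1,"dy":-0.14,"dz":6.6,"roll":0},{"grip":-1,"dx":0.1,"dy":-0.14,"dz":6.6,"roll":0},{"grip":-1,"dx":0.1,"dy":-0.14,"dz":6.6,"roll":0},{"grip":-1,"dx":0.1,"dy":-0.14,"dz":6.6,"roll":0},{"grip":-1,"dx":0.1,"dy":-0.14,"dz":6.6,"roll":0}]}}

```text
time: 14.85
eef_pos: [0.5812, -0.1682, 0.0824]
ee_rot: [0.0, 0.727, 0.687, 0.0]
force: [-1.1, 0.7, 4.0]
gripper_width: 0.0262
```

Run:
```python
from h import *
go([.58,-.17,.083],-.06)
wshot('w15')
im=cv2.imread('pics/w15.png')
cv2.imwrite('pics/c19.png',cv2.resize(im[210:370,220:420],None,fx=4,fy=4,interpolation=cv2.INTER_CUBIC)[:600])
```

```text
t 14.85 p [ 0.5812 -0.1682  0.0824] toolyaw -0.056 INC cm [-0.19 -0.11 -0.06] roll 0.004 q [-0.37  0.26  1.62 -0.    1.26 -0.31] F [-1.1  0.7  4. ] w 0.0262
```

View pics/c19.png

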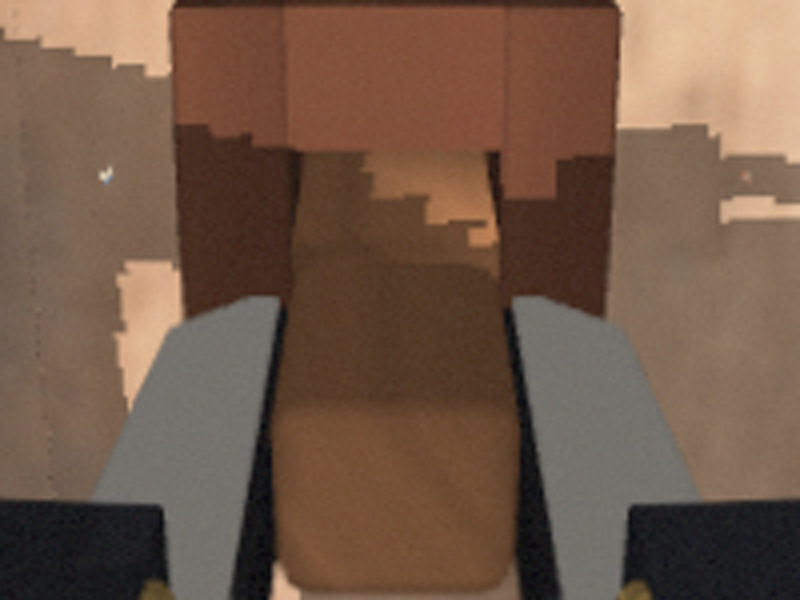

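Run:
```python
from h import *
c,p,R=wl('w15')
g=lambda u,v,z:tool(wp(c,p,R,u/4+220,v/4+210,z),p,R)
a=g(396,408,.107);b=g(396,584,.107);print(a,b, 'slope top edge z=.065:',g(396,265,.065), 'stand edge', g(396,152,.036),g(396,4,.036))
d2=(a[0]+b[0])/2;print(d2)
ya=.1137;X=np.array([-np.sin(ya),np.cos(ya)])
T1=np.array([.6164,.0626])
# wedge origin offset from packer centre -17.8-1.0 along X
t=T1+X*(1.65-18.8-5-d2)/1e3;print(t)
go([*t,.175],ya)
```

```text
[ 12.5   0.4 -24.6] [ -9.1   0.4 -24.6] slope top edge z=.065: [ 9.9  0.5 17.4] stand edge [15.   0.6 46.4] [36.7  0.6 46.4]
1.7000000000000002
[0.61910591 0.038904  ]
t 14.9 p [ 0.5811 -0.1682  0.0823] toolyaw -0.056 INC cm [20.89  2.64 -9.27] roll -0.17 q [-0.37  0.26  1.62 -0.    1.26 -0.31] F [-1.3  0.   4.6] w 0.0261
```

Call:
{"fn": "arm_command", "kwargs": {"increments": [{"grip":-1,"dx":0,"dy":0,"dz":-2,"roll":0},{"grip":-1,"dx":0,"dy":0,"dz":-5,"roll":0},{"grip":-1,"dx":0,"dy":0,"dz":-9,"roll":0},{"grip":-1,"dx":4,"dy":0.5,"dz":-9.3,"roll":-0.08},{"grip":-1,"dx":8,"dy":1,"dz":-9.3,"roll":-0.17},{"grip":-1,"dx":12,"dy":1.5,"dz":-9.3,"roll":-0.17},{"grip":-1,"dx":16,"dy":2,"dz":-9.3,"roll":-0.17},{"grip":-1,"dx":19,"dy":2.4,"dz":-9.3,"roll":-0.17},{"grip":-1,"dx":20.7,"dy":2.64,"dz":-9.3,"roll":-0.17},{"grip":-1,"dx":20.7,"dy":2.64,"dz":-9.3,"roll":-0.17},{"grip":-1,"dx":20.7,"dy":2.64,"dz":-9.3,"roll":-0.17},{"grip":-1,"dx":20.7,"dy":2.64,"dz":-9.3,"roll":-0.17}]}}

```text
time: 16.4
eef_pos: [0.6187, 0.0359, 0.1749]
ee_rot: [0.0, 0.666, 0.746, -0.0]
force: [-0.1, 0.5, -1.2]
gripper_width: 0.0259
```

Run:
```python
from h import *
go([.6191,.0389,.135],.1137)
wshot('w16');shot('side','s16')
im=cv2.imread('pics/w16.png')
cv2.imwrite('pics/c20.png',cv2.resize(im[150:310,220:420],None,fx=4,fy=4,interpolation=cv2.INTER_CUBIC)[:600])
im=cv2.imread('pics/s16.png')
cv2.imwrite('pics/c21.png',cv2.resize(im[180:360,240:420],None,fx=3,fy=3,interpolation=cv2.INTER_CUBIC)[:600])
```

```text
t 16.4 p [0.6187 0.0359 0.1749] toolyaw 0.1126 INC cm [0.3  0.08 3.99] roll -0.001 q [-0.02  0.21  1.5  -0.    1.43 -0.14] F [-0.1  0.5 -1.2] w 0.0259
```

View pics/c20.png

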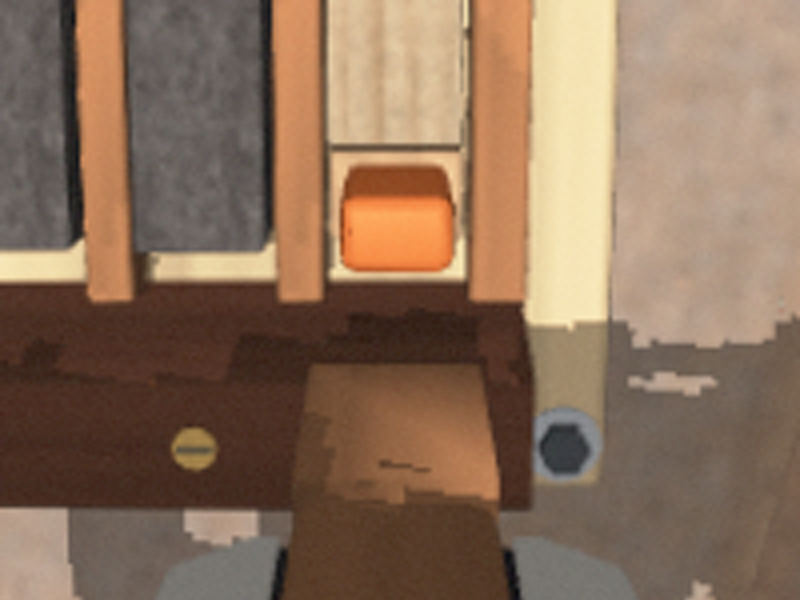

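View pics/c21.png

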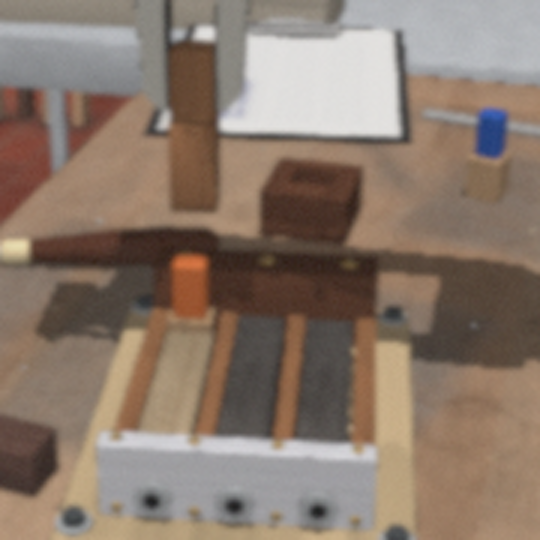

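```bash
cat > m.py <<'E'
from h import *
E
python3 - <<'E'
from h import *
c,p,R=wl('w16')
g=lambda u,v,z:tool(wp(c,p,R,u/4+220,v/4+150,z),p,R)
zf=p[2]-.0724
print('foot',g(308,365,zf),g(483,365,zf))
print('tab',g(342,198,.081),g(454,198,.081),g(342,270,.081),g(454,270,.081))
print('body',g(330,150,.046),g(460,150,.046),g(400,281,.046))
print('walls',g(323,290,.034),g(468,290,.034),'endblk foot',g(400,281,.012))
E
```

```text
foot [ 10.6 -13.7  72.4] [10.6 14.5 72.4]
tab [33.6 -8.7 93.8] [33.6 10.4 93.8] [20.9 -8.8 93.9] [20.9 10.5 93.8]
body [ 35.9 -12.2 128.8] [ 35.9  12.9 128.8] [  9.7   1.4 128.9]
walls [  4.7 -14.4 140.9] [  4.7  15.5 140.9] endblk foot [  0.8   1.5 162.9]
```

Call:
{"fn": "arm_command", "kwargs": {"increments": [{"grip":-1,"dx":0.2,"dy":0.05,"dz":1.5,"roll":0},{"grip":-1,"dx":0.2,"dy":0.05,"dz":3.5,"roll":0},{"grip":-1,"dx":0.2,"dy":0.05,"dz":3.9,"roll":0},{"grip":-1,"dx":0.2,"dy":0.05,"dz":3.9,"roll":0},{"grip":-1,"dx":0.2,"dy":0.05,"dz":3.9,"roll":0}]}}

```text
time: 17.12
eef_pos: [0.6194, 0.0392, 0.1364]
ee_rot: [0.0, 0.666, 0.746, 0.0]
force: [-0.1, 0.0, -0.8]
gripper_width: 0.0258
```

Run:
```python
from h import *
go([.6191,.0389,.135],.1137)
wshot('w17')
im=cv2.imread('pics/w17.png')
cv2.imwrite('pics/c22.png',cv2.resize(im[180:320,230:410],None,fx=4.4,fy=4.4,interpolation=cv2.INTER_CUBIC)[:600])
```

```text
t 17.12 p [0.6194 0.0392 0.1364] toolyaw 0.1141 INC cm [-0.02 -0.04  0.14] roll 0.0 q [-0.02  0.24  1.53 -0.    1.36 -0.13] F [-0.1  0.  -0.8] w 0.0258
```

View pics/c22.png

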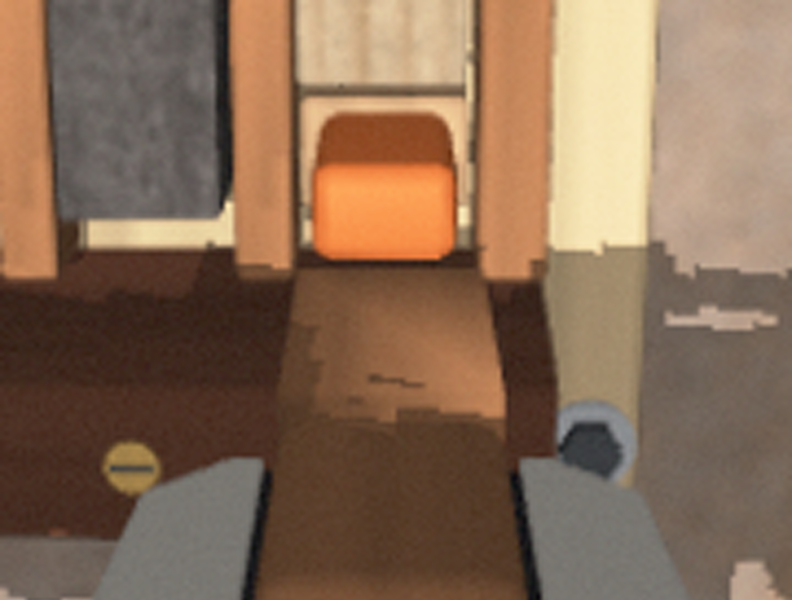

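Run:
```python
from h import *
c,p,R=wl('w17')
g=lambda u,v,z:tool(wp(c,p,R,u/4.4+230,v/4.4+180,z),p,R)
zf=p[2]-.0724
print('foot',g(295,268,zf),g(488,268,zf))
print('tab',g(315,163,.081),g(456,163,.081),g(315,260,.081),g(456,260,.081))
print('body',g(303,93,.046),g(463,93,.046),'endblk top',g(200,383,.057),g(530,383,.057))
print('walls',g(295,270,.034),g(480,270,.034))
```

```text
foot [ 10.8 -13.7  72.4] [10.8 14.6 72.4]
tab [30.9 -9.7 55.4] [30.9  9.  55.4] [17.4 -9.9 55.4] [17.4  9.1 55.4]
body [ 33.2 -13.1  90.4] [33.1 11.4 90.4] endblk top [-10.2 -29.2  79.4] [-10.2  21.9  79.4]
walls [  0.8 -15.5 102.4] [  0.8  15.2 102.4]
```

Call:
{"fn": "arm_command", "kwargs": {"increments": [{"grip":-1,"dx":0.2,"dy":-0.08,"dz":0.2,"roll":0},{"grip":-1,"dx":0.2,"dy":-0.08,"dz":0.8,"roll":0},{"grip":-1,"dx":0.2,"dy":-0.08,"dz":1.6,"roll":0},{"grip":-1,"dx":0.2,"dy":-0.08,"dz":2.2,"roll":0},{"grip":-1,"dx":0.2,"dy":-0.08,"dz":2.2,"roll":0}]}}

```text
time: 17.8
eef_pos: [0.6176, 0.041, 0.113]
ee_rot: [-0.0, 0.666, 0.746, -0.0]
force: [0.1, 0.3, -1.7]
gripper_width: 0.0261
```

Run:
```python
from h import *
go([.6191,.0389,.135],.1137)
wshot('w18')
im=cv2.imread('pics/w18.png')
cv2.imwrite('pics/c23.png',cv2.resize(im[180:320,230:410],None,fx=4.4,fy=4.4,interpolation=cv2.INTER_CUBIC)[:600])
```

```text
t 17.8 p [0.6176 0.041  0.113 ] toolyaw 0.1139 INC cm [-0.23  0.12 -2.2 ] roll 0.0 q [-0.02  0.26  1.56 -0.    1.32 -0.13] F [ 0.1  0.3 -1.7] w 0.0261
```

View pics/c23.png

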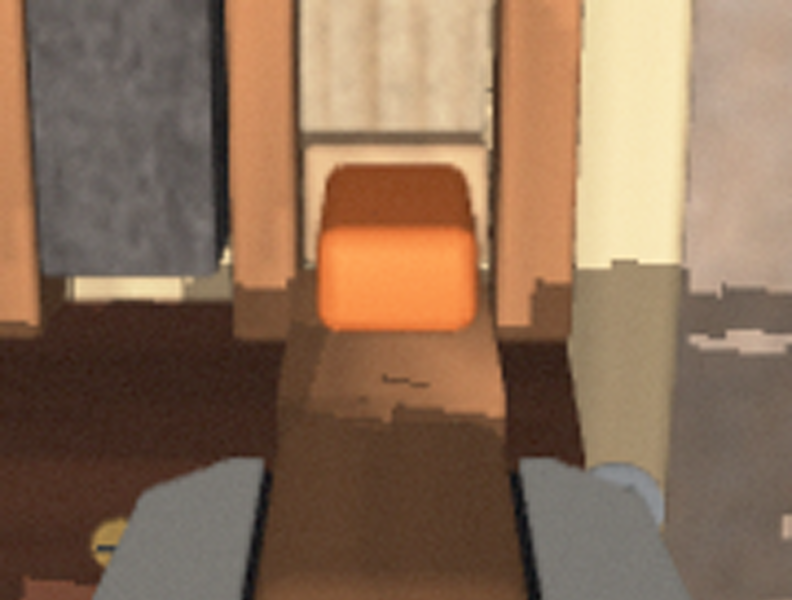

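Call:
{"fn": "arm_command", "kwargs": {"increments": [{"grip":-1,"dx":0.1,"dy":0.04,"dz":0.4,"roll":0},{"grip":-1,"dx":0.1,"dy":0.04,"dz":0.8,"roll":0},{"grip":-1,"dx":0.1,"dy":0.04,"dz":1.2,"roll":0},{"grip":-1,"dx":0.1,"dy":0.04,"dz":1.2,"roll":0}]}}

```text
time: 18.35
eef_pos: [0.6208, 0.0411, 0.1053]
ee_rot: [0.003, 0.666, 0.746, 0.001]
force: [-1.0, -4.3, 13.0]
gripper_width: 0.026
```

Run:
```python
from h import *
go([.6191,.0389,.135],.1137)
c,p,R=wshot('w19')
im=cv2.imread('pics/w19.png')
cv2.imwrite('pics/c24.png',cv2.resize(im[180:320,230:410],None,fx=4.4,fy=4.4,interpolation=cv2.INTER_CUBIC)[:600])
```

```text
t 18.35 p [0.6208 0.0411 0.1053] toolyaw 0.1137 INC cm [-0.21 -0.18 -2.97] roll -0.0 q [-0.02  0.27  1.56 -0.    1.3  -0.13] F [-1.  -4.3 13. ] w 0.026
```

View pics/c24.png

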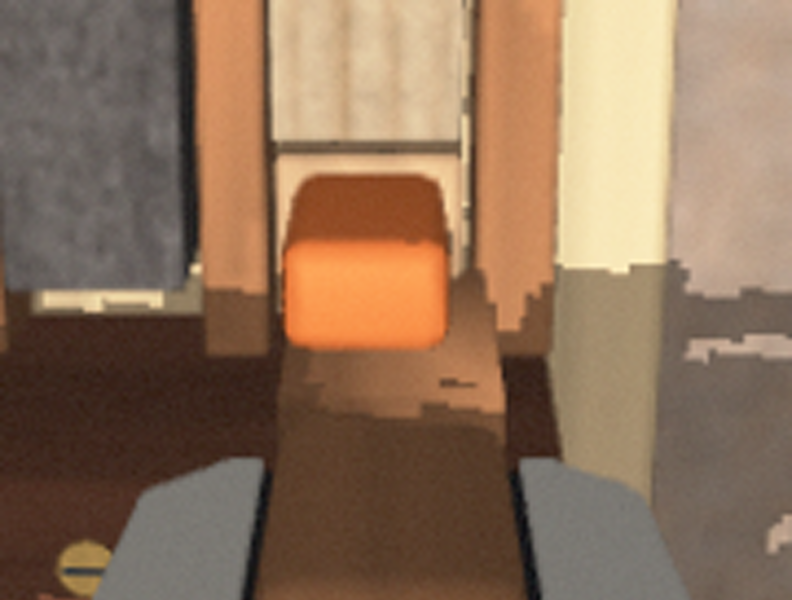

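Run:
```python
from h import *
for f,tab,w in(('w18',(319,476,226,330),(298,497,330)),('w19',(286,448,241,348),(268,476,340))):
    c,p,R=wl(f)
    g=lambda u,v,z:tool(wp(c,p,R,u/4.4+230,v/4.4+180,z),p,R)
    print(f,p,'tab',g(tab[0],tab[2],.081),g(tab[1],tab[2],.081),g(tab[0],tab[3],.081),'walls',g(w[0],w[2],.034),g(w[1],w[2],.034))
```

```text
w18 [0.61761901 0.0410077  0.11302946] tab [29.1 -8.3 32. ] [29.1 10.4 32. ] [15.9 -8.5 32. ] walls [ -1.2 -13.8  79. ] [-1.3 16.6 79. ]
w19 [0.62083125 0.04114763 0.105344  ] tab [ 29.6 -11.7  24.2] [29.6  6.8 24.3] [ 16.5 -12.   24.2] walls [  0.  -17.8  71.2] [-0.  12.9 71.4]
```

Call:
{"fn": "arm_command", "kwargs": {"increments": [{"grip":-1,"dx":0,"dy":-0.2,"dz":-1.2,"roll":0},{"grip":-1,"dx":0,"dy":-0.2,"dz":-1.2,"roll":0},{"grip":-1,"dx":0,"dy":-0.2,"dz":-1.2,"roll":0}]}}

```text
time: 18.77
eef_pos: [0.6171, 0.0417, 0.1148]
ee_rot: [0.001, 0.666, 0.746, 0.001]
force: [0.4, -1.5, 7.3]
gripper_width: 0.0258
```

Run:
```python
from h import *
go([.6191,.0389,.135],.1137)
c,p,R=wshot('w20')
im=cv2.imread('pics/w20.png')
cv2.imwrite('pics/c25.png',cv2.resize(im[180:320,230:410],None,fx=4.4,fy=4.4,interpolation=cv2.INTER_CUBIC)[:600])
```

```text
t 18.77 p [0.6171 0.0417 0.1148] toolyaw 0.1141 INC cm [-0.31  0.17 -2.02] roll 0.0 q [-0.02  0.26  1.56 -0.    1.32 -0.13] F [ 0.4 -1.5  7.3] w 0.0258
```

View pics/c25.png

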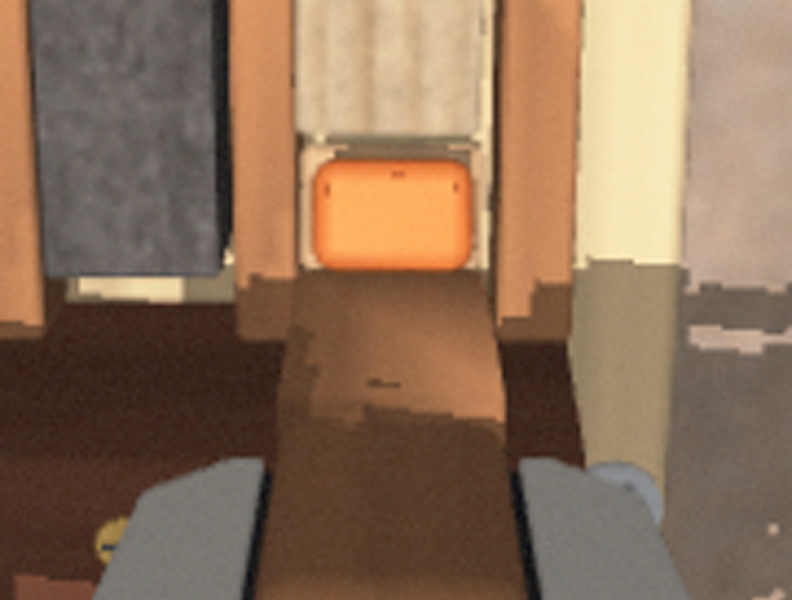

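Call:
{"fn": "arm_command", "kwargs": {"increments": [{"grip":-1,"dx":-0.2,"dy":0,"dz":0,"roll":0},{"grip":-1,"dx":-0.4,"dy":0,"dz":0,"roll":0},{"grip":-1,"dx":-0.4,"dy":0,"dz":0,"roll":0}]}}

```text
time: 19.2
eef_pos: [0.617, 0.0377, 0.1139]
ee_rot: [0.0, 0.666, 0.746, 0.0]
force: [1.0, -2.0, 4.5]
gripper_width: 0.0256
```

Run:
```python
from h import *
go([.6191,.0389,.135],.1137)
c,p,R=wshot('w21')
im=cv2.imread('pics/w21.png')
cv2.imwrite('pics/c26.png',cv2.resize(im[180:320,230:410],None,fx=4.4,fy=4.4,interpolation=cv2.INTER_CUBIC)[:600])
```

```text
t 19.2 p [0.617  0.0377 0.1139] toolyaw 0.1138 INC cm [ 0.09  0.22 -2.11] roll 0.0 q [-0.02  0.26  1.56 -0.    1.32 -0.14] F [ 1.  -2.   4.5] w 0.0256
```

View pics/c26.png

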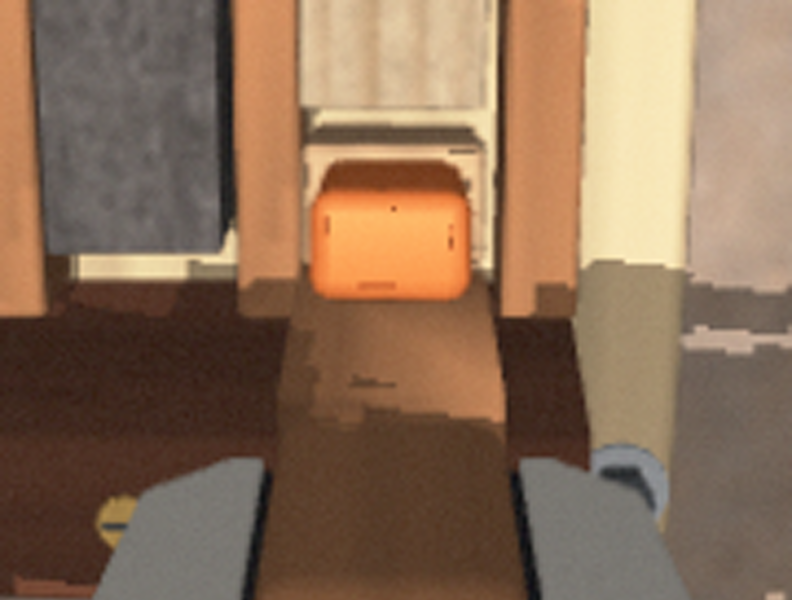

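Run:
```python
from h import *
shot('side','s21');shot('top','t21')
im=cv2.imread('pics/s21.png')
cv2.imwrite('pics/c27.png',cv2.resize(im[200:350,260:400],None,fx=4,fy=4,interpolation=cv2.INTER_CUBIC)[:600])
im=cv2.imread('pics/t21.png')
cv2.imwrite('pics/c28.png',cv2.resize(im[190:290,190:320],None,fx=6,fy=6,interpolation=cv2.INTER_CUBIC)[:600])
```

```text
(no output)
```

View pics/c27.png

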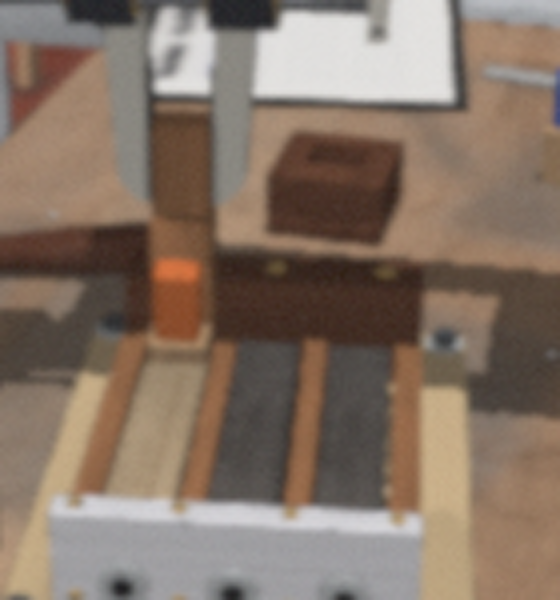

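View pics/w21.png

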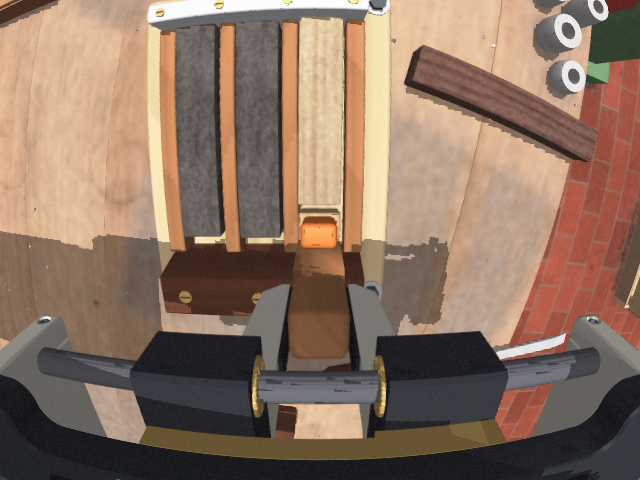

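Run:
```python
import cv2,numpy as np
L=[]
for f in('w15','w18','w19','w21'):
    im=cv2.imread('pics/%s.png'%f)[225:365,275:365];L.append(cv2.resize(im,None,fx=2.2,fy=4,interpolation=cv2.INTER_CUBIC))
cv2.imwrite('pics/c29.png',np.hstack(L))
```

```text
(no output)
```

View pics/c29.png

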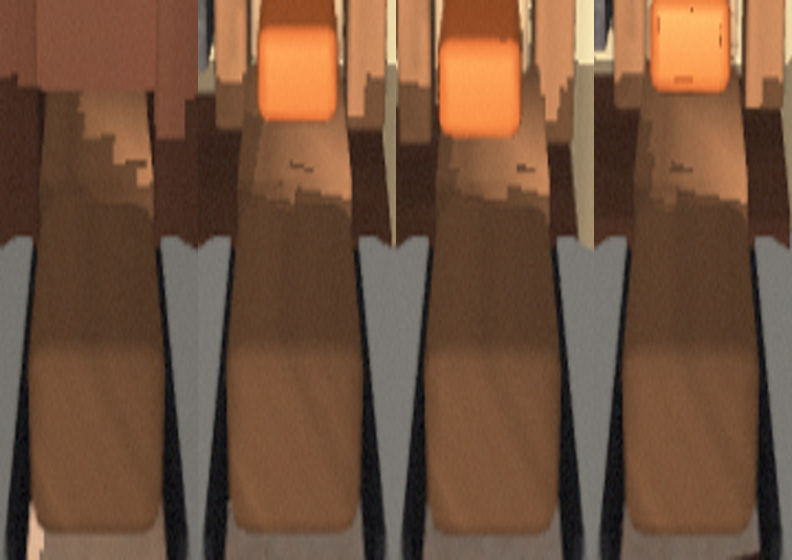

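View pics/c28.png

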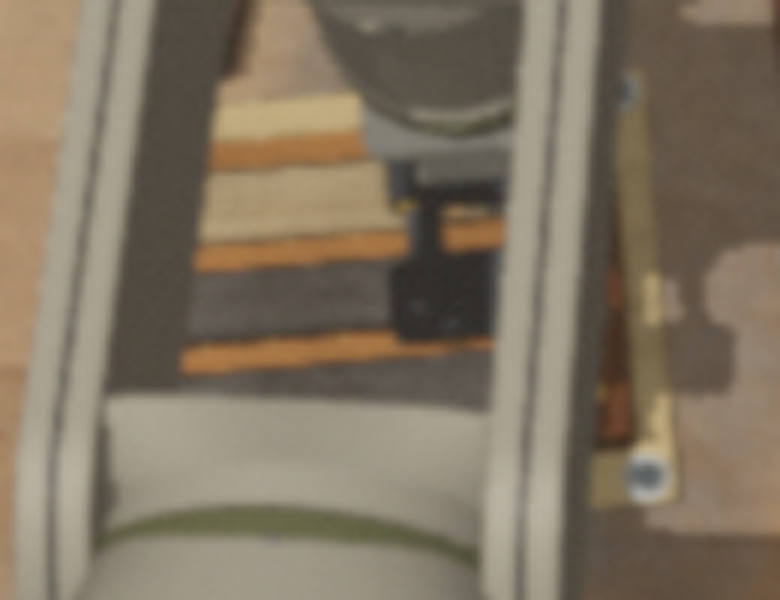

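Call:
{"fn": "arm_command", "kwargs": {"increments": [{"grip":-1,"dx":-0.05,"dy":0,"dz":-0.8,"roll":0},{"grip":-1,"dx":-0.1,"dy":0,"dz":-1.6,"roll":0},{"grip":-1,"dx":-0.2,"dy":0,"dz":-2.6,"roll":0},{"grip":-1,"dx":-0.2,"dy":0,"dz":-2.6,"roll":0},{"grip":-1,"dx":-0.2,"dy":0,"dz":-2.6,"roll":0}]}}

```text
time: 19.98
eef_pos: [0.6169, 0.0359, 0.1398]
ee_rot: [0.0, 0.666, 0.746, -0.0]
force: [0.3, -0.2, -0.6]
gripper_width: 0.0264
```

Run:
```python
from h import *
go([.6191,.0389,.135],.1137)
c,p,R=wshot('w22')
im=cv2.imread('pics/w22.png')
cv2.imwrite('pics/c30.png',cv2.resize(im[170:310,230:410],None,fx=4.4,fy=4.4,interpolation=cv2.INTER_CUBIC)[:600])
```

```text
t 19.98 p [0.6169 0.0359 0.1398] toolyaw 0.114 INC cm [0.27 0.25 0.48] roll 0.0 q [-0.02  0.23  1.54 -0.    1.37 -0.14] F [ 0.3 -0.2 -0.6] w 0.0264
```

View pics/c30.png

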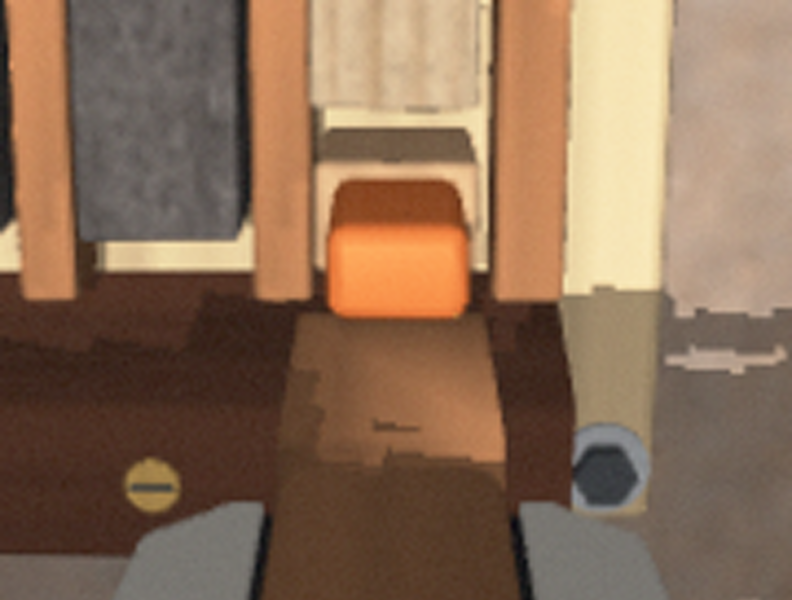

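Run:
```python
from h import *
c,p,R=wl('w22')
g=lambda u,v,z:tool(wp(c,p,R,u/4.4+230,v/4.4+170,z),p,R)
print('foot',g(392,314,p[2]-.0724))
print('tab',g(398,228,.081),g(398,318,.081),'body top',g(395,162,.046),'base',g(395,128,.012))
print('blank',g(395,106,.039),'endblk top front',g(200,400,.057),'endblk foot',g(200,272,.012))
print('lat: tab',g(330,270,.081),g(468,270,.081),'walls',g(310,290,.034),g(495,290,.034),'wedge',g(298,314,p[2]-.0724),g(490,314,p[2]-.0724))
```

```text
foot [10.5  0.5 72.4]
tab [27.1  1.3 58.8] [14.3  1.3 58.8] body top [28.4  1.  93.8] base [ 27.    1.2 127.8]
blank [ 36.    1.1 100.8] endblk top front [ -7.  -29.4  82.8] endblk foot [  0.6 -34.1 127.8]
lat: tab [21.2 -8.  58.8] [21.2 10.9 58.8] walls [  3.9 -13.1 105.8] [  3.9  17.8 105.8] wedge [ 10.5 -13.2  72.4] [10.5 14.9 72.4]
```

Run:
```python
from h import *
c=ld('top0')
print('handle end',w(c,325,214,.015),'jig corner',w(c,303,273,.012),'knob',w(c,316,165,.015))
go([.56,-.08,.13],.1)
```

```text
handle end [ 0.64093711 -0.07580157  0.015     ] jig corner [ 0.49814084 -0.02732636  0.012     ] knob [ 0.76257496 -0.05109385  0.015     ]
t 20.02 p [0.6168 0.036  0.1395] toolyaw 0.114 INC cm [-10.87  -6.96   0.95] roll 0.014 q [-0.02  0.24  1.54  0.    1.37 -0.14] F [ 0.2  0.2 -0.6] w 0.0259
```

Call:
{"fn": "arm_command", "kwargs": {"increments": [{"grip":-1,"dx":-3,"dy":-2,"dz":-2,"roll":0},{"grip":-1,"dx":-7,"dy":-4.5,"dz":-2,"roll":0},{"grip":-1,"dx":-10.9,"dy":-7,"dz":-1.5,"roll":0},{"grip":-1,"dx":-10.9,"dy":-7,"dz":2,"roll":0},{"grip":-1,"dx":-10.9,"dy":-7,"dz":5,"roll":0},{"grip":-1,"dx":-10.9,"dy":-7,"dz":6.3,"roll":0},{"grip":-1,"dx":-10.9,"dy":-7,"dz":6.6,"roll":0},{"grip":-1,"dx":-10.9,"dy":-7,"dz":6.7,"roll":0},{"grip":-1,"dx":-10.9,"dy":-7,"dz":6.75,"roll":0},{"grip":-1,"dx":-10.9,"dy":-7,"dz":6.75,"roll":0}]}}

```text
time: 21.28
eef_pos: [0.5605, -0.0804, 0.0732]
ee_rot: [0.001, 0.666, 0.746, 0.0]
force: [-0.7, -0.2, 0.4]
gripper_width: 0.0256
```

Run:
```python
from h import *
go([.56,-.08,.0724],.1)
```

```text
t 21.27 p [ 0.5605 -0.0804  0.0732] toolyaw 0.1142 INC cm [ 0.04 -0.04  0.08] roll 0.014 q [-0.23  0.17  1.74 -0.    1.23 -0.35] F [-0.7 -0.2  0.4] w 0.0256
```

Call:
{"fn": "arm_command", "kwargs": {"increments": [{"grip":-1,"dx":0,"dy":0,"dz":0.12,"roll":0},{"grip":-1,"dx":0,"dy":0,"dz":0.12,"roll":0},{"grip":0,"dx":0,"dy":0,"dz":0.05,"roll":0},{"grip":0,"dx":0,"dy":0,"dz":0.05,"roll":0},{"grip":0,"dx":0,"dy":0,"dz":0.05,"roll":0},{"grip":0,"dx":0,"dy":0,"dz":-1,"roll":0},{"grip":0,"dx":0,"dy":0,"dz":-4,"roll":0},{"grip":0,"dx":0,"dy":0,"dz":-7,"roll":0},{"grip":0,"dx":4,"dy":2,"dz":-7.5,"roll":0},{"grip":0,"dx":8,"dy":4.5,"dz":-7.5,"roll":0},{"grip":0,"dx":12.8,"dy":7.05,"dz":-6.5,"roll":0},{"grip":0,"dx":12.8,"dy":7.05,"dz":-6,"roll":0},{"grip":0,"dx":12.8,"dy":7.05,"dz":-6,"roll":0}]}}

```text
time: 22.9
eef_pos: [0.6149, 0.0548, 0.1321]
ee_rot: [-0.0, 0.665, 0.747, -0.001]
force: [-0.3, 0.2, -0.2]
gripper_width: 0.0466
```

Run:
```python
from h import *
go([.6157,.0549,.062],.114)
c,p,R=wshot('w23')
im=cv2.imread('pics/w23.png')
cv2.imwrite('pics/c31.png',cv2.resize(im[170:310,230:410],None,fx=4.4,fy=4.4,interpolation=cv2.INTER_CUBIC)[:600])
```

```text
t 22.9 p [0.6149 0.0548 0.1321] toolyaw 0.1149 INC cm [0.   0.09 7.01] roll 0.001 q [ 0.01  0.24  1.54 -0.    1.36 -0.11] F [-0.3  0.2 -0.2] w 0.0466
```

View pics/c31.png

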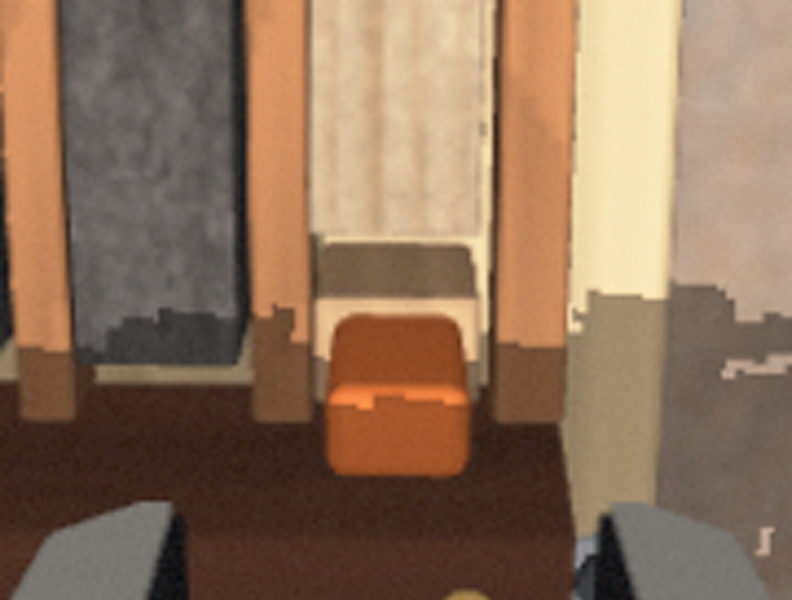

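View pics/w23.png

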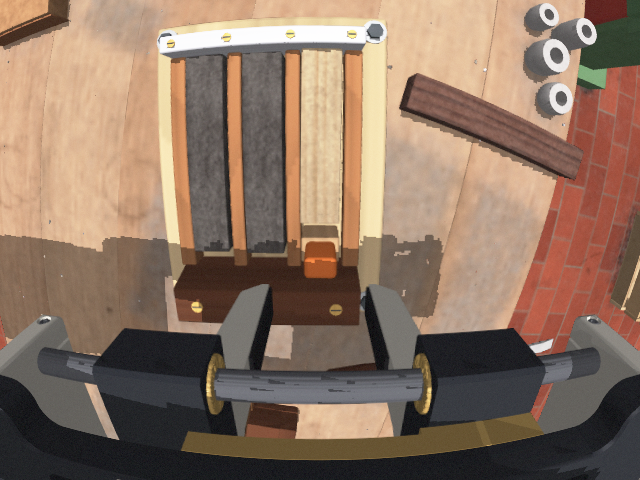

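Run:
```python
from h import *
c,p,R=wl('w23')
g=lambda u,v,z:tool(wp(c,p,R,u/4.4+230,v/4.4+170,z),p,R)
print('tab',g(328,392,.081),g(468,392,.081),g(398,476,.081),'body top',g(395,298,.046),'base',g(395,243,.012),'blank',g(395,236,.039))
```

```text
tab [ 6.4 -8.1 51.1] [ 6.4 10.7 51. ] [-5.9  1.3 51.1] body top [ 8.7  1.  86.1] base [  8.1   1.2 120.1] blank [16.7  1.  93.1]
```

Call:
{"fn": "arm_command", "kwargs": {"increments": [{"grip":0,"dx":0,"dy":0.1,"dz":3,"roll":0},{"grip":0,"dx":0,"dy":0.1,"dz":6,"roll":0},{"grip":0,"dx":0,"dy":0.1,"dz":6.9,"roll":0},{"grip":0,"dx":0,"dy":0.1,"dz":6.9,"roll":0},{"grip":-1,"dx":0,"dy":0.1,"dz":6.9,"roll":0},{"grip":-1,"dx":0,"dy":0.1,"dz":6.9,"roll":0},{"grip":-1,"dx":0,"dy":0.1,"dz":6.9,"roll":0},{"grip":-1,"dx":0,"dy":0.1,"dz":6.9,"roll":0},{"grip":-1,"dx":0.3,"dy":0.1,"dz":6.9,"roll":0},{"grip":-1,"dx":0.6,"dy":0.1,"dz":6.9,"roll":0},{"grip":-1,"dx":0.8,"dy":0.1,"dz":6.9,"roll":0},{"grip":-1,"dx":0.95,"dy":0.1,"dz":6.9,"roll":0},{"grip":-1,"dx":0.95,"dy":0.1,"dz":6.9,"roll":0},{"grip":-1,"dx":0.95,"dy":0.1,"dz":6.9,"roll":0}]}}

```text
time: 24.7
eef_pos: [0.616, 0.063, 0.064]
ee_rot: [0.001, 0.666, 0.746, -0.0]
force: [0.4, -7.1, 4.5]
gripper_width: 0.0199
```

Run:
```python
from h import *
go([.6164,.0626,.061],.114)
c,p,R=wshot('w24')
im=cv2.imread('pics/w24.png')
cv2.imwrite('pics/c32.png',cv2.resize(im[:300,160:460],None,fx=2,fy=2,interpolation=cv2.INTER_CUBIC)[:600])
```

```text
t 24.7 p [0.616 0.063 0.064] toolyaw 0.1136 INC cm [-0.05  0.04  0.3 ] roll -0.0 q [ 0.02  0.31  1.59 -0.    1.24 -0.09] F [ 0.4 -7.1  4.5] w 0.0199
```

View pics/c32.png

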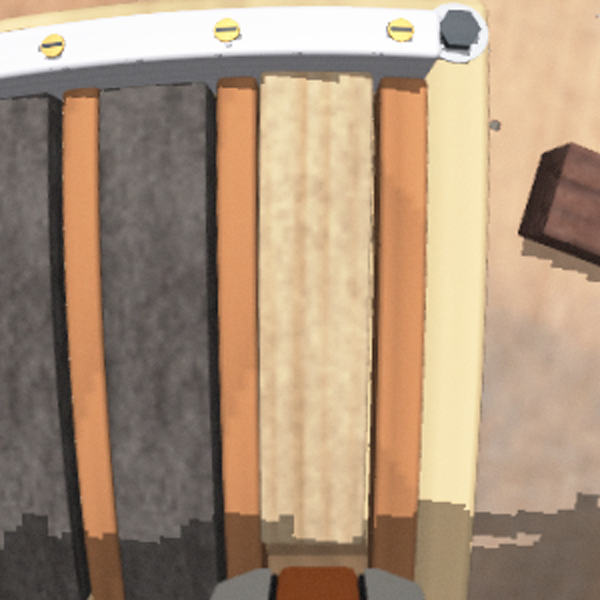

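Call:
{"fn": "arm_command", "kwargs": {"increments": [{"grip":-1,"dx":-0.1,"dy":0,"dz":-0.04,"roll":0},{"grip":0,"dx":-0.1,"dy":0,"dz":-0.04,"roll":0},{"grip":0,"dx":-0.1,"dy":0,"dz":-0.04,"roll":0},{"grip":0,"dx":-0.1,"dy":0,"dz":-0.04,"roll":0},{"grip":0,"dx":-0.1,"dy":0,"dz":-3,"roll":0},{"grip":0,"dx":-0.1,"dy":0,"dz":-7.5,"roll":0},{"grip":0,"dx":-4,"dy":-2,"dz":-8,"roll":0},{"grip":0,"dx":-8,"dy":-4.5,"dz":-8.5,"roll":0},{"grip":0,"dx":-12,"dy":-6.5,"dz":-8.5,"roll":0},{"grip":0,"dx":-13.6,"dy":-7.1,"dz":-8.5,"roll":0},{"grip":0,"dx":-13.6,"dy":-7.1,"dz":-8.5,"roll":0},{"grip":0,"dx":-13.6,"dy":-7.1,"dz":-8.5,"roll":0}]}}

```text
time: 26.25
eef_pos: [0.5605, -0.0777, 0.1482]
ee_rot: [-0.0, 0.665, 0.746, 0.0]
force: [0.4, 0.0, -0.1]
gripper_width: 0.0463
```

Run:
```python
from h import *
go([.5600,-.0805,.0728],.114)
c,p,R=wshot('w25')
im=cv2.imread('pics/w25.png')
cv2.imwrite('pics/c33.png',cv2.resize(im[200:360,230:410],None,fx=4,fy=4,interpolation=cv2.INTER_CUBIC)[:600])
```

```text
t 26.25 p [ 0.5605 -0.0777  0.1482] toolyaw 0.1146 INC cm [-0.28 -0.09  7.54] roll 0.001 q [-0.23  0.09  1.68  0.    1.37 -0.34] F [ 0.4  0.  -0.1] w 0.0463
```

View pics/c33.png

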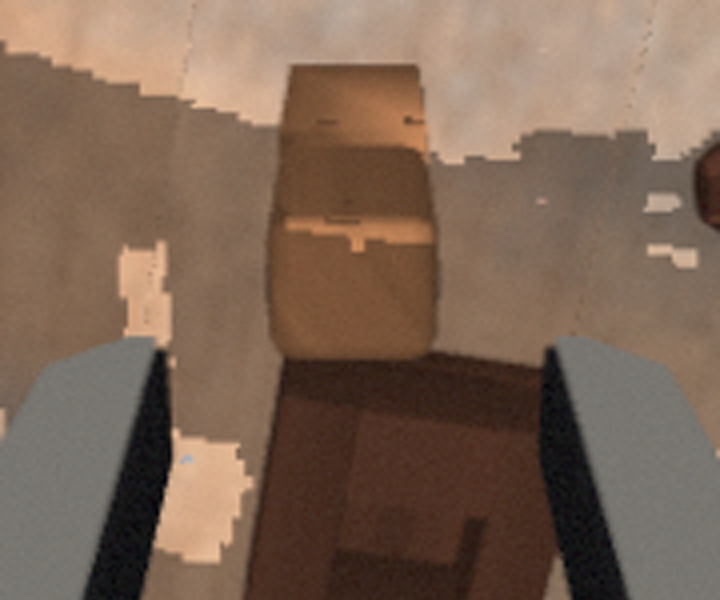

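View pics/w25.png

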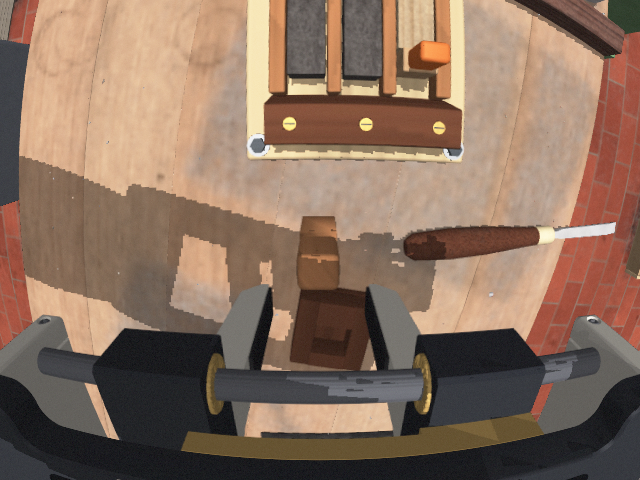

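Run:
```python
from h import *
c,p,R=wl('w25')
g=lambda u,v,z:tool(wp(c,p,R,u/4+230,v/4+200,z),p,R)
print('head',g(272,218,.097),g(435,218,.097),g(270,358,.097),g(437,358,.097),'foot',g(355,66,0.))
```

```text
head [  9.2 -12.   51.2] [ 9.2 12.1 51.2] [-13.6 -12.7  51.2] [-13.6  12.8  51.2] foot [  7.9   0.4 148.2]
```

Call:
{"fn": "arm_command", "kwargs": {"increments": [{"grip":0,"dx":-0.28,"dy":-0.02,"dz":3,"roll":0},{"grip":0,"dx":-0.28,"dy":-0.02,"dz":6,"roll":0},{"grip":0,"dx":-0.28,"dy":-0.02,"dz":7.5,"roll":0},{"grip":0,"dx":-0.28,"dy":-0.02,"dz":7.5,"roll":0},{"grip":-1,"dx":-0.28,"dy":-0.02,"dz":7.5,"roll":0},{"grip":-1,"dx":-0.28,"dy":-0.02,"dz":7.5,"roll":0},{"grip":-1,"dx":-0.28,"dy":-0.02,"dz":7.5,"roll":0},{"grip":-1,"dx":-0.28,"dy":-0.02,"dz":7.5,"roll":0}]}}

```text
time: 27.3
eef_pos: [0.5612, -0.0818, 0.0746]
ee_rot: [0.001, 0.666, 0.746, 0.001]
force: [-0.9, 0.6, 7.0]
gripper_width: 0.0259
```

Run:
```python
from h import *
go([.6188,.0372,.137],.114)
c,p,R=wshot('w26')
im=cv2.imread('pics/w26.png')
cv2.imwrite('pics/c34.png',cv2.resize(im[200:360,230:410],None,fx=4,fy=4,interpolation=cv2.INTER_CUBIC)[:600])
```

```text
t 27.3 p [ 0.5612 -0.0818  0.0746] toolyaw 0.1139 INC cm [11.17  7.09 -6.23] roll -0.0 q [-0.24  0.17  1.74  0.    1.23 -0.35] F [-0.9  0.6  7. ] w 0.0259
```

View pics/c34.png

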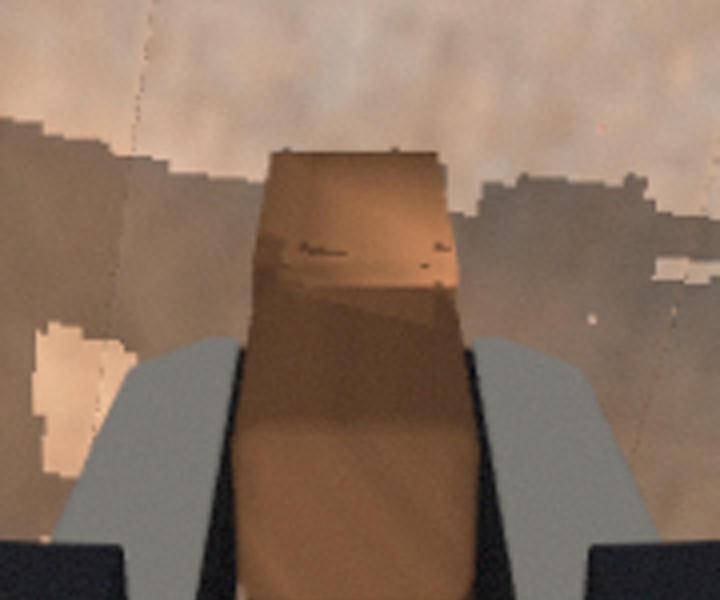

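Call:
{"fn": "arm_command", "kwargs": {"increments": [{"grip":-1,"dx":0,"dy":0,"dz":-3,"roll":0},{"grip":-1,"dx":0,"dy":0,"dz":-8,"roll":0},{"grip":-1,"dx":3,"dy":2,"dz":-9,"roll":0},{"grip":-1,"dx":7,"dy":4.5,"dz":-9,"roll":0},{"grip":-1,"dx":10,"dy":6.5,"dz":-9,"roll":0},{"grip":-1,"dx":11.1,"dy":7.1,"dz":-8.5,"roll":0},{"grip":-1,"dx":11.1,"dy":7.1,"dz":-7,"roll":0},{"grip":-1,"dx":11.1,"dy":7.1,"dz":-6.4,"roll":0},{"grip":-1,"dx":11.1,"dy":7.1,"dz":-6.4,"roll":0},{"grip":-1,"dx":11.1,"dy":7.1,"dz":-6.4,"roll":0},{"grip":-1,"dx":11.1,"dy":7.1,"dz":-6.4,"roll":0}]}}

```text
time: 28.72
eef_pos: [0.6185, 0.0363, 0.138]
ee_rot: [0.0, 0.666, 0.746, 0.0]
force: [0.2, -0.5, -1.1]
gripper_width: 0.0259
```

Run:
```python
from h import *
go([.6186,.0372,.139],.114)
c,p,R=wshot('w27')
im=cv2.imread('pics/w27.png')
cv2.imwrite('pics/c35.png',cv2.resize(im[180:320,230:410],None,fx=4.4,fy=4.4,interpolation=cv2.INTER_CUBIC)[:600])
```

```text
t 28.73 p [0.6185 0.0363 0.138 ] toolyaw 0.1135 INC cm [ 0.09  0.02 -0.1 ] roll -0.001 q [-0.02  0.24  1.53 -0.    1.37 -0.14] F [ 0.2 -0.5 -1.1] w 0.0259
```

View pics/c35.png

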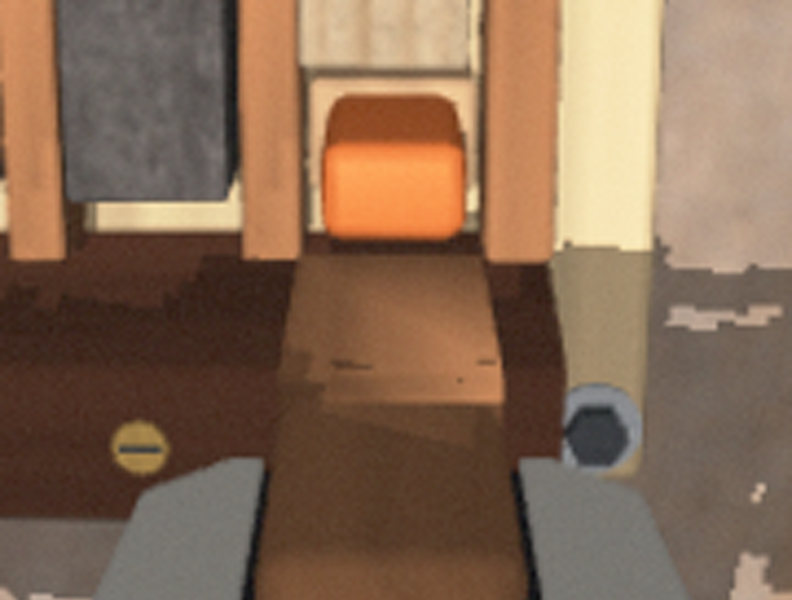

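```bash
cat > m.py <<'E'
from h import *
import sys
def meas(f,tab,foot,wl_,eb,body):
    c,p,R=wl(f); g=lambda u,v,z:tool(wp(c,p,R,u/4.4+230,v/4.4+180,z),p,R)
    zf=p[2]-.0746
    F=g(foot[0],foot[2],zf),g(foot[1],foot[2],zf)
    print('footz',round(zf,4),'foot x',F[0][0],'lat',(F[0][1]+F[1][1])/2,F[0][1],F[1][1])
    a,b=g(tab[0],tab[2],.081),g(tab[1],tab[2],.081);d=g(tab[0],tab[3],.081)
    print('tab ctr x',(a[0]+d[0])/2,'lat',(a[1]+b[1])/2)
    a,b=g(wl_[0],wl_[2],.034),g(wl_[1],wl_[2],.034);print('wall lat',(a[1]+b[1])/2,a[1],b[1])
    if eb: print('endblk top x',g(200,eb,.057)[0])
    if body: print('body front x-9',g(390,body,.046)[0]-9)
E
python3 -c "
from m import *
meas('w27',(324,464,143,240),(297,488,255),(302,482,255),362,77)"
```

```text
footz 0.0634 foot x 12.1 lat 0.5999999999999996 -13.5 14.7
tab ctr x 26.549999999999997 lat 0.75
wall lat 0.6499999999999995 -14.3 15.6
endblk top x -7.3
body front x-9 26.299999999999997
```

Call:
{"fn": "arm_command", "kwargs": {"increments": [{"grip":-1,"dx":0.1,"dy":0,"dz":0.5,"roll":0},{"grip":-1,"dx":0.2,"dy":0,"dz":1.2,"roll":0},{"grip":-1,"dx":0.2,"dy":0,"dz":1.8,"roll":0},{"grip":-1,"dx":0.2,"dy":0,"dz":2.2,"roll":0},{"grip":-1,"dx":0.2,"dy":0,"dz":2.2,"roll":0},{"grip":-1,"dx":0.2,"dy":0,"dz":2.2,"roll":0}]}}

```text
time: 29.52
eef_pos: [0.6181, 0.0388, 0.1155]
ee_rot: [0.0, 0.666, 0.746, 0.0]
force: [-0.2, 0.2, -0.0]
gripper_width: 0.026
```

Run:
```python
from h import *
go([.6186,.0372,.139],.114)
c,p,R=wshot('w28')
im=cv2.imread('pics/w28.png')
cv2.imwrite('pics/c36.png',cv2.resize(im[180:320,230:410],None,fx=4.4,fy=4.4,interpolation=cv2.INTER_CUBIC)[:600])
```

```text
t 29.52 p [0.6181 0.0388 0.1155] toolyaw 0.114 INC cm [-0.16  0.03 -2.35] roll -0.0 q [-0.02  0.26  1.55  0.    1.33 -0.13] F [-0.2  0.2 -0. ] w 0.026
```

View pics/c36.png

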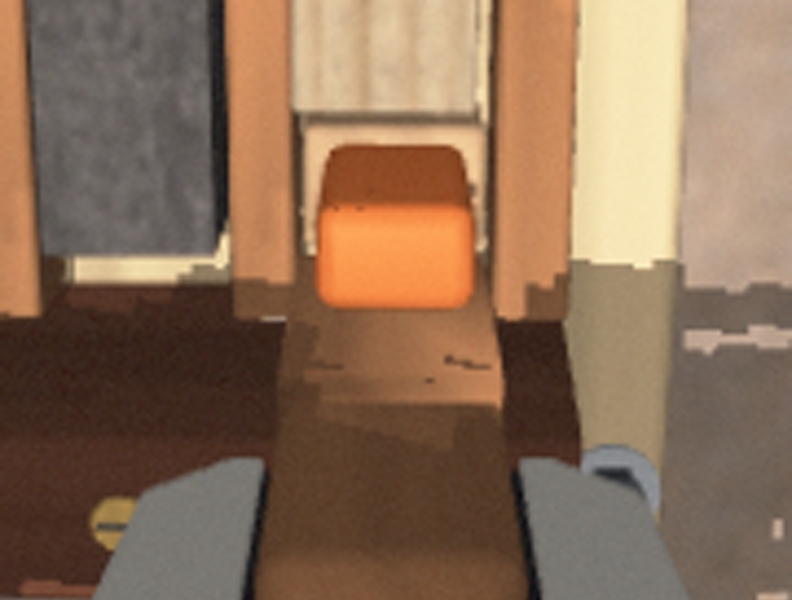

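```bash
python3 -c "
from m import *
meas('w28',(319,475,205,308),(297,488,255),(296,495,310),None,124)"
```

```text
footz 0.0409 foot x 12.1 lat 0.5999999999999996 -13.5 14.7
tab ctr x 24.45 lat 1.0
wall lat 1.0999999999999996 -14.2 16.4
body front x-9 24.0
```

Call:
{"fn": "arm_command", "kwargs": {"increments": [{"grip":-1,"dx":0,"dy":0.04,"dz":0.2,"roll":0},{"grip":-1,"dx":0.03,"dy":0.04,"dz":0.5,"roll":0},{"grip":-1,"dx":0.08,"dy":0.04,"dz":0.8,"roll":0},{"grip":-1,"dx":0.08,"dy":0.04,"dz":0.8,"roll":0},{"grip":-1,"dx":0.08,"dy":0.04,"dz":0.8,"roll":0},{"grip":-1,"dx":0.08,"dy":0.04,"dz":0.8,"roll":0}]}}

```text
time: 30.32
eef_pos: [0.6183, 0.0393, 0.1074]
ee_rot: [0.0, 0.666, 0.746, -0.0]
force: [0.7, -3.5, -0.7]
gripper_width: 0.0255
```

Run:
```python
from h import *
go([.6186,.0372,.139],.114)
c,p,R=wshot('w29')
im=cv2.imread('pics/w29.png')
cv2.imwrite('pics/c37.png',cv2.resize(im[180:320,230:410],None,fx=4.4,fy=4.4,interpolation=cv2.INTER_CUBIC)[:600])
```

```text
t 30.32 p [0.6183 0.0393 0.1074] toolyaw 0.1139 INC cm [-0.21  0.01 -3.16] roll -0.0 q [-0.02  0.27  1.56 -0.    1.31 -0.13] F [ 0.7 -3.5 -0.7] w 0.0255
```

View pics/c37.png

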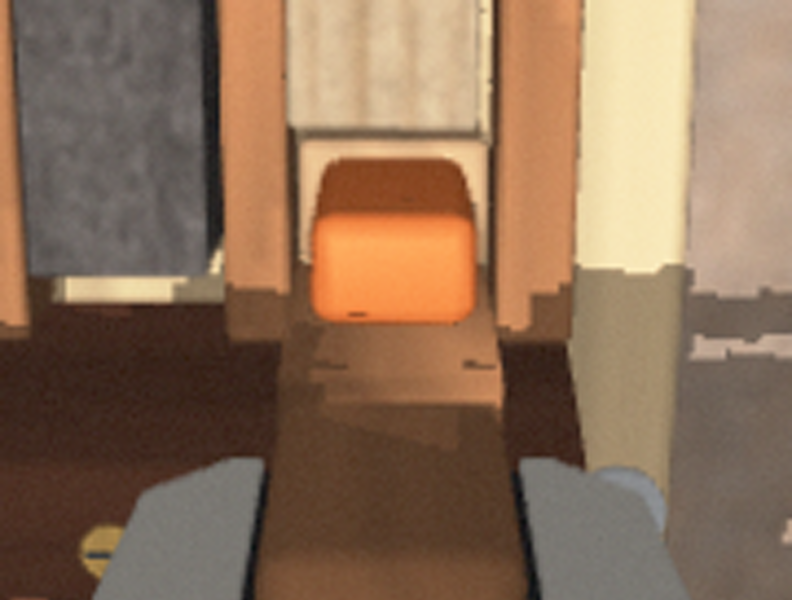

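Call:
{"fn": "arm_command", "kwargs": {"increments": [{"grip":-1,"dx":-0.12,"dy":0,"dz":0,"roll":0},{"grip":-1,"dx":-0.12,"dy":0,"dz":0,"roll":0},{"grip":-1,"dx":-0.12,"dy":0,"dz":0.3,"roll":0},{"grip":-1,"dx":-0.12,"dy":0,"dz":0.5,"roll":0},{"grip":-1,"dx":-0.12,"dy":0,"dz":0.5,"roll":0},{"grip":-1,"dx":-0.12,"dy":0,"dz":0.5,"roll":0}]}}

```text
time: 31.12
eef_pos: [0.6183, 0.0384, 0.1022]
ee_rot: [-0.0, 0.666, 0.746, -0.0]
force: [0.2, -0.2, -0.6]
gripper_width: 0.0258
```

Run:
```python
from h import *
go([.6186,.0372,.139],.114)
c,p,R=wshot('w30')
im=cv2.imread('pics/w30.png')
cv2.imwrite('pics/c38.png',cv2.resize(im[180:320,230:410],None,fx=4.4,fy=4.4,interpolation=cv2.INTER_CUBIC)[:600])
```

```text
t 31.12 p [0.6183 0.0384 0.1022] toolyaw 0.1141 INC cm [-0.13  0.01 -3.68] roll 0.0 q [-0.02  0.27  1.56  0.    1.31 -0.13] F [ 0.2 -0.2 -0.6] w 0.0258
```

View pics/c38.png

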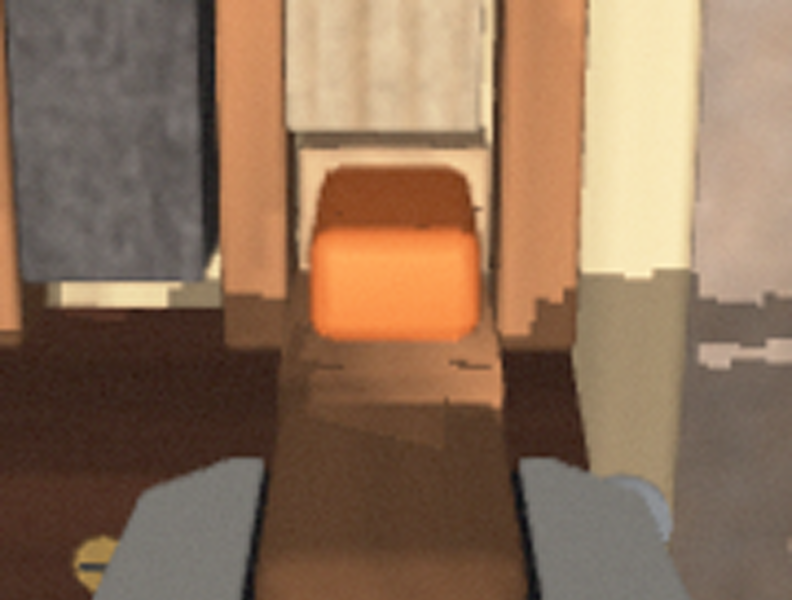

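Call:
{"fn": "arm_command", "kwargs": {"increments": [{"grip":-1,"dx":0,"dy":0,"dz":0.2,"roll":0},{"grip":-1,"dx":0,"dy":0,"dz":0.4,"roll":0},{"grip":-1,"dx":0,"dy":0,"dz":0.6,"roll":0},{"grip":-1,"dx":0,"dy":0,"dz":0.6,"roll":0},{"grip":-1,"dx":0,"dy":0,"dz":0.6,"roll":0}]}}

```text
time: 31.8
eef_pos: [0.6184, 0.0387, 0.0962]
ee_rot: [-0.0, 0.666, 0.746, 0.0]
force: [1.0, 1.9, -1.4]
gripper_width: 0.0261
```

Run:
```python
from h import *
go([.6186,.0372,.139],.114)
```

```text
t 31.8 p [0.6184 0.0387 0.0962] toolyaw 0.1141 INC cm [-0.15  0.01 -4.28] roll 0.0 q [-0.02  0.28  1.57  0.    1.29 -0.13] F [ 1.   1.9 -1.4] w 0.0261
```

Call:
{"fn": "arm_command", "kwargs": {"increments": [{"grip":-1,"dx":0.03,"dy":0,"dz":0.1,"roll":0},{"grip":-1,"dx":0.04,"dy":0,"dz":0.2,"roll":0},{"grip":-1,"dx":0.04,"dy":0,"dz":0.3,"roll":0},{"grip":-1,"dx":0.04,"dy":0,"dz":0.3,"roll":0}]}}

```text
time: 32.3
eef_pos: [0.6189, 0.039, 0.095]
ee_rot: [0.0, 0.666, 0.746, 0.001]
force: [-4.0, 2.3, 9.6]
gripper_width: 0.0258
```

Run:
```python
from h import *
go([.6186,.0372,.139],.114)
c,p,R=wshot('w31')
im=cv2.imread('pics/w31.png')
cv2.imwrite('pics/c39.png',cv2.resize(im[180:320,230:410],None,fx=4.4,fy=4.4,interpolation=cv2.INTER_CUBIC)[:600])
```

```text
t 32.3 p [0.6189 0.039  0.095 ] toolyaw 0.1141 INC cm [-0.18 -0.04 -4.4 ] roll 0.0 q [-0.02  0.28  1.57  0.    1.29 -0.13] F [-4.   2.3  9.6] w 0.0258
```

View pics/c39.png

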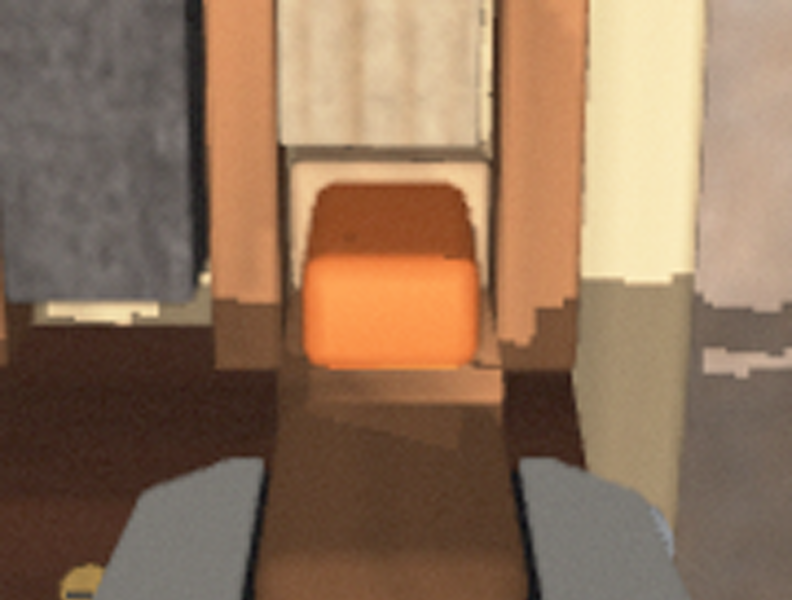

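Call:
{"fn": "arm_command", "kwargs": {"increments": [{"grip":-1,"dx":0,"dy":-0.05,"dz":0.1,"roll":0},{"grip":-1,"dx":0,"dy":-0.05,"dz":0.2,"roll":0},{"grip":-1,"dx":0,"dy":-0.05,"dz":0.2,"roll":0},{"grip":-1,"dx":0,"dy":-0.05,"dz":0.2,"roll":0}]}}

```text
time: 32.85
eef_pos: [0.6191, 0.0391, 0.0946]
ee_rot: [0.001, 0.666, 0.746, 0.001]
force: [-6.4, 4.3, 17.3]
gripper_width: 0.0261
```

Run:
```python
from h import *
go([.6186,.0372,.139],.114)
c,p,R=wshot('w32')
im=cv2.imread('pics/w32.png')
cv2.imwrite('pics/c40.png',cv2.resize(im[0:360,170:450],None,fx=2,fy=1.66,interpolation=cv2.INTER_CUBIC)[:600])
```

```text
t 32.85 p [0.6191 0.0391 0.0946] toolyaw 0.1141 INC cm [-0.18 -0.06 -4.44] roll 0.0 q [-0.02  0.28  1.57  0.    1.29 -0.13] F [-6.4  4.3 17.3] w 0.0261
```

View pics/c40.png

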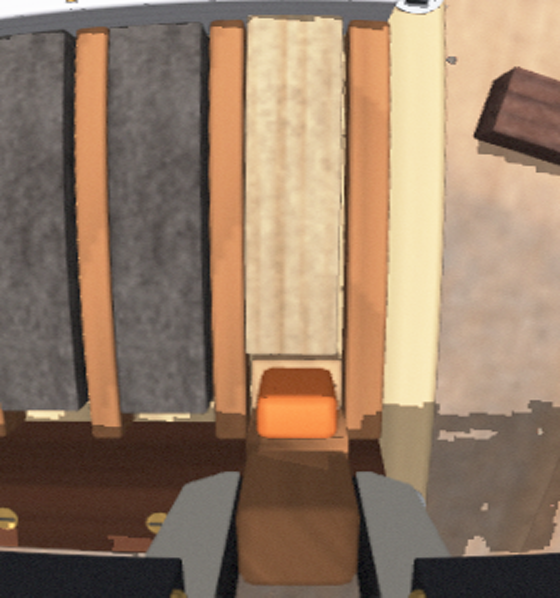

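Call:
{"fn": "arm_command", "kwargs": {"increments": [{"grip":-1,"dx":0.05,"dy":-0.08,"dz":0.1,"roll":0},{"grip":-1,"dx":0.05,"dy":-0.08,"dz":0.1,"roll":0},{"grip":-1,"dx":0.05,"dy":-0.08,"dz":0.1,"roll":0},{"grip":-1,"dx":0.05,"dy":-0.08,"dz":0.1,"roll":0},{"grip":-1,"dx":0.05,"dy":-0.08,"dz":0.1,"roll":0},{"grip":-1,"dx":0.05,"dy":-0.08,"dz":0.1,"roll":0}]}}

```text
time: 33.65
eef_pos: [0.6191, 0.0392, 0.0945]
ee_rot: [0.002, 0.666, 0.746, 0.002]
force: [-6.1, 2.4, 20.9]
gripper_width: 0.0258
```

Run:
```python
from h import *
go([.6186,.0372,.139],.114)
c,p,R=wshot('w33');shot('side','s33')
im=cv2.imread('pics/w33.png')
cv2.imwrite('pics/c41.png',cv2.resize(im[0:200,270:390],None,fx=5,fy=3,interpolation=cv2.INTER_CUBIC)[:600])
im=cv2.imread('pics/s33.png')
cv2.imwrite('pics/c42.png',cv2.resize(im[200:350,260:400],None,fx=4,fy=4,interpolation=cv2.INTER_CUBIC)[:600])
im=cv2.imread('pics/w33.png')
cv2.imwrite('pics/c43.png',cv2.resize(im[180:320,230:410],None,fx=4.4,fy=4.4,interpolation=cv2.INTER_CUBIC)[:600])
```

```text
t 33.65 p [0.6191 0.0392 0.0945] toolyaw 0.1139 INC cm [-0.19 -0.05 -4.45] roll -0.0 q [-0.02  0.28  1.57  0.    1.29 -0.13] F [-6.1  2.4 20.9] w 0.0258
```

View pics/c41.png

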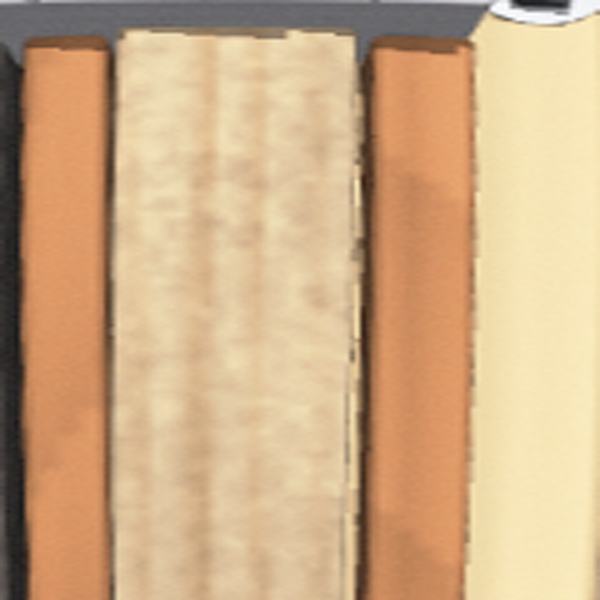

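View pics/c42.png

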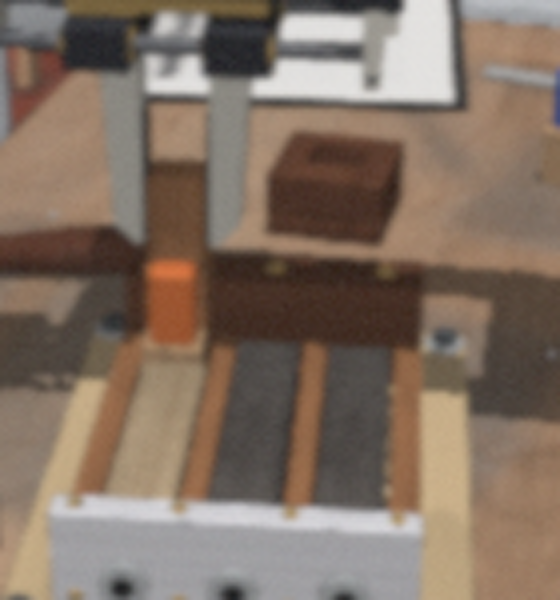

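View pics/c43.png

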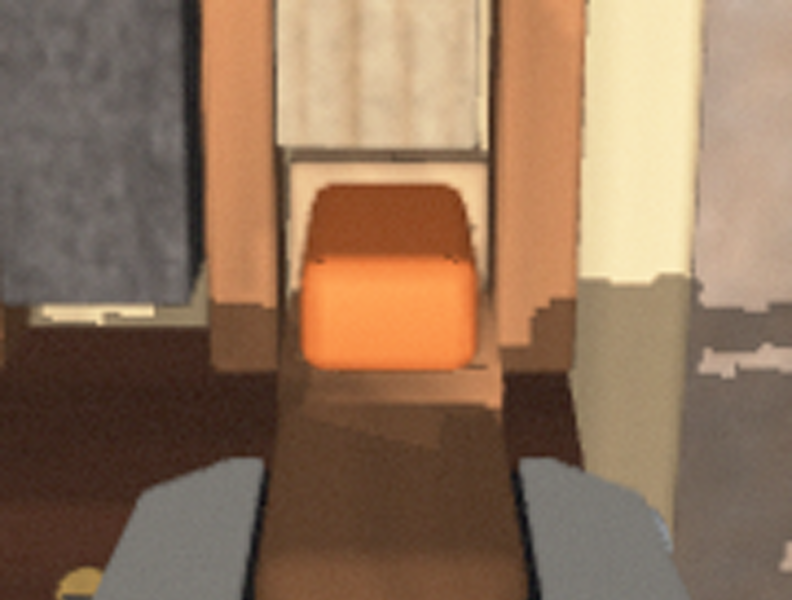

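```bash
python3 -c "
from h import *
print(robot.hand_in()); s=robot.observe(); print(s['time'],s['force'],s['eef_pos'])"
```

```text
the job is handed in; nothing more can be done
None
the job is handed in; nothing more can be done
```

I handed the job in at about 33.7 s, with the gripper still holding the wedge pressed down. The hand-in gives no verdict, so I don't know yet whether it passed.

**What I did**
- I stood the thin packing block in the gap behind the pale blank and slid it until the blank met the drill plate, where the wrist felt about 8 N.
- My first try at the wedge went wrong. It came down off-centre onto the lane wall, tipped the packing block and dragged it about 7 mm back from the blank.
- To fix it, I lifted the wedge out, stood it on the table, re-gripped the packing block and pushed the blank against the plate again.
- I then set the wedge in along the end block's slope and pressed it tight.

**What the last checks showed**
- **Wedge:** its foot was about 20 mm above the table, the height expected when tight. It looked upright and did not move between the last readings.
- **Force:** the wedge was pressed down with about 21 N, and there was about 6 N sideways because it rests against one lane wall. I could not measure the force on the packing block or blank, but I estimate it well above 3 N.
- **Blank and packing block:** the blank looked flush and square to about 0.01 rad, judged by eye. The packing block looked upright and up against it.
- **Other objects:** I did not touch the dark blanks, blue packing block, brown blank or calipers. I did not re-measure their positions at the end.

**What disagreed:** wrist-camera positions differed by 1–2 mm depending on distance, and small arm moves were off by a similar amount. I relied on comparisons within one image and on contact forces instead.

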